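# Strike the model terrace: pack its ornaments in order

## Task

The shoot on the model terrace is over: pack its four ornaments into the transit tray in the same order in which they stand now, so that the next crew can put them back. The ornament nearest the steps goes into the compartment beside the tray's blue end, and so on along the row, one standing upright in each of the four grey-lined compartments. They are plaster, so set each one down gently without letting it fall or tipping it over, and leave everything else on the table where it is.

Things in the scene. Friction and masses are not known exactly. Their poses are not given: they have to be found in the camera images.
- urn_mid (a point): terracotta-red lidded urn ornament, round, 90 mm tall, 40 mm across at foot and rim, body 34 mm across from 33 to 60 mm up; plaster, about 100 g, loose, stands upright on its own pedestal at the start. The point is its centre, on its upright axis, 45 mm above its underside, where it can be gripped; z is up.
- column_mid (a point): sand-yellow column ornament, round, 90 mm tall, foot 40 mm across, shaft 26 mm across from 17 to 72 mm up, capital 38 mm across on top; plaster, about 100 g, loose, stands upright on its own pedestal at the start. The point is its centre, on its upright axis, 45 mm above its underside, where it can be gripped; z is up.
- finial_mid (a point): blue ball finial ornament with a thin spike on top, round, 90 mm tall, foot 40 mm across, ball 40 mm across with its middle 45 mm up; plaster, about 100 g, loose, stands upright on its own pedestal at the start. The point is its centre, on its upright axis, 45 mm above its underside, where it can be gripped; z is up.
- topiary_mid (a point): green clipped tree ornament with a domed top, round, 90 mm tall, foot 40 mm across, barrel 32 mm across from 23 to 72 mm up; plaster, about 100 g, loose, stands upright on its own pedestal at the start. The point is its centre, on its upright axis, 45 mm above its underside, where it can be gripped; z is up.
- urn_pedestal: terracotta-red square pedestal, 56 x 56 mm, 30 mm high, fixed on the terrace; the terracotta-red ornament stands on its middle at the start. Origin: centre of its underside, z up, sides along x and y.
- column_pedestal: sand-yellow square pedestal, 56 x 56 mm, 30 mm high, fixed on the terrace; the sand-yellow ornament stands on its middle at the start. Origin: centre of its underside, z up, sides along x and y.
- finial_pedestal: blue square pedestal, 56 x 56 mm, 30 mm high, fixed on the terrace; the blue ornament stands on its middle at the start. Origin: centre of its underside, z up, sides along x and y.
- topiary_pedestal: green square pedestal, 56 x 56 mm, 30 mm high, fixed on the terrace; the green ornament stands on its middle at the start. Origin: centre of its underside, z up, sides along x and y.
- terrace: pale grey model terrace, fixed: deck 358 x 108 mm, 30 mm high, long along its x axis, three blue-grey steps going down from its -x end. Four pedestals in a row on its midline at x = -105, -35, +35, +105 mm (which is where varies); -105 is next to the steps. A loose toy garden seat is at x = +172. Origin: underside, below the middle of the row; z up.
- tray: plywood tray, fixed, 80 mm wide, long along its x axis; walls 20 mm high, 5 thick; floor 5 thick. Four grey-lined compartments, 65 (x) x 70 mm inside, centred at x = -105, -35, +35, +105 mm, y = 0. Blue end board (18 thick, 26 high) at its -x end; a smaller bay with a packed lantern at x = +172. Origin: underside, middle of the row of four; z up.
Not all that is in view belongs to the job. Leave any purple look-alike of the part that bears urn_mid alone. Leave any purple look-alike of the part that bears column_mid alone.

How it is judged:
By the outcome, as a careful person would: the job done as asked, in the order asked, and still so for the second after the job is handed in, with the robot touching nothing.
It also fails if it takes over 120 s, if anything falls off the work surface, if the arm or the gripper's body presses on something with over 40 N, if the wrist force passes 120 N, or if a joint passes its speed limit or range.

## Robot

A 6-joint arm with a two-finger parallel gripper is mounted at the origin on the work surface. World frame = base frame: x ahead of the robot, y to its left, z up, the work surface at z = 0. Lengths are in m, angles in rad, forces in N, time in s.
With the tool pointing down it reaches from about 0.25 to 0.775 m from the base axis. Payload 4 kg.
Tool frame: the origin (TCP) lies at the very end of the fingers, on their centre line; the grasp point (between the pads) lies 19 mm behind it; z points along the fingers, x is the direction in which the jaws open and shut, and the axes are right-handed (so a half turn about z gives the same grasp; the last joint's range is limited). The gripper opens to 94 mm and grips with 3 to 60 N. Pads are 16 mm wide; open, the fingers measure 119 mm over their backs; the gripper's body (75 mm by 177 mm) begins 78 mm behind the grasp point.
Start: joints at [-1.214, 0.087, 1.371, -0, 1.684, -0.103], TCP at [0.244, -0.493, 0.206] pointing down, gripper open.
Joint ranges: [-3.1, 3.1], [-0.76, 2.03], [0.27, 2.55], [-1.08, 4.22], [0.17, 2.65], [-2.57, 2.57]. Speed limits (rad/s): [2.79, 2.79, 3.14, 3.14, 3.14, 3.14].

## Interface

Orientations are given as [roll, pitch, yaw] about the fixed x, y, z axes, in that order (R = Rz(yaw) Ry(pitch) Rx(roll)).
In Python, from bench import robot, cams, ticket gives the robot as it stands.
- The arm moves only by the tool jog_arm, never from a script. Its argument "series" is a list of rows, each an object of numbers: "x", "y", "z": the shift along the tool's x, y, z in m; "rx", "ry", "rz": the turn, a rotation vector about the tool's x, y, z in degrees. A call has 1 to 12 rows; each row shifts and turns the pose as measured when the row begins, along the tool's axes as they then stand; what a row does not reach is not made up. A row lasts 1/12 s, in which the tool goes at most 41.7 mm and 7.16 degrees, less where a joint would pass 70% of its speed; a pose out of reach is approached as far as the arm can. A call with a gripper value outside its range is refused whole. "claw" is the opening, from 0 (shut) to 1 (fully open), set as the call begins (left out, the last holds). The fingers move at their own pace and stop on an object; the grip force is fixed at half the most. Time passes only in rows, so rows that do not move let the fingers close. It gives the time, the measured TCP pose, the force and the opening at its end, in the units of the state.
- robot.get_obs(): the state, without advancing time (a new reading comes with each control period).
- cams.snapshot(name): name is "side" or "top" or "wrist"; returns a dict with "img" (480x640x3 uint8, red, green, blue), "mtx" (3x3 intrinsics, pixels), "origin" and "attitude" of the camera in the world. Camera axes: x right, y down, z forward; pixel columns grow to the right and rows downward; lengths in m; the calibration is good to about 2 mm. A picture is of the moment at which its call begins. There is no depth.
- ticket.close_job(): hands the job in, once; it reports no verdict.
Trained networks look in a picture, given as the dict that the camera call returned (one of the last four; its "shot" number tells which), for a name from the list of things; names that differ only in an ending like _2 or _b are one class to them, and where a whole thing is asked for, a point or a joint stands for the part that bears it (a point fixed in the world has none). Each returns a list of dicts, best first, with "p" (0 to 1); they miss things now and then, are a little off and sometimes report something else, mostly with a low value. They report only what shows in the picture. A call takes as long as a camera call. They do not tell look-alikes from the thing itself.
- cams.look_for(thing, picture): "bbox" ([left, top, width, height] in pixels, round what is visible of it).
The state is a dict: "time": time; "joint_positions": joint angles; "qvel": joint speeds; "joint_torque": joint torques, N m; "tool_pos": TCP position; "ee_rot": TCP orientation; "wrist_force": force on the tool from outside, world axes, zero at the start; "wrist_torque": the same for the moment, N m; "width": finger opening in m.
Only numpy, scipy, OpenCV 4.12 (cv2) and the standard library are available. Lean on these libraries where they do the work, as an engineer would, in place of code of your own. Each camera call takes 0.05 s, during which the arm holds its last target.

## Working session

There is one attempt and no reset: what is moved stays moved. The work goes in short steps, Python scripts to look and compute and a tool call to move; the robot and the scene stay as the last step left them, time stands still between calls to the robot, and variables do not carry over. Pictures are saved under pics/ and viewed, and the job is handed in when it is done.

Besides the shell and the picture viewer there is one more tool, called after "Call:" as name(argument=value, ...) on one line, values as JSON. jog_arm: Moves the arm, as the interface text tells. Its arguments: {"type":"object","properties":{"series":{"type":"array","items":{"type":"object","properties":{"x":{"type":"number"},"y":{"type":"number"},"z":{"type":"number"},"rx":{"type":"number"},"ry":{"type":"number"},"rz":{"type":"number"}}}},"claw":{"type":"number"}},"required":["series"]}

```bash
ls; mkdir -p pics; python3 - <<'E'
from bench import robot,cams,ticket
import cv2,pickle
o=robot.get_obs()
print(o)
for n in("top","side"):
    s=cams.snapshot(n); cv2.imwrite(f"pics/{n}0.png",s["img"][:,:,::-1]); pickle.dump(s,open(f"{n}0.pkl","wb"))
    print(n,s["mtx"],s["origin"],s["attitude"])
    for t in["urn_mid","column_mid","finial_mid","topiary_mid","urn_pedestal","column_pedestal","finial_pedestal","topiary_pedestal","terrace","tray"]:
        print(t,[(d["bbox"],round(d["p"],2)) for d in cams.look_for(t,s)])
E
```

```text
pics
{'time': 0.0, 'joint_positions': array([-1.21411342e+00,  8.79191127e-02,  1.37223551e+00,  9.32273167e-06,
        1.68359061e+00, -1.03106154e-01]), 'qvel': array([ 6.86569324e-05,  1.10511505e-04,  3.82798876e-04, -3.27883283e-05,
       -1.23598276e-03,  1.10438254e-04]), 'joint_torque': array([-6.76388045e-04, -3.40179241e+01, -3.02428472e+01,  7.16186618e-02,
        3.30039393e-02, -1.69619966e-04]), 'tool_pos': array([ 0.24387238, -0.49237022,  0.2043333 ]), 'ee_rot': array([-3.14136189e+00,  2.14019075e-03, -1.11100598e+00]), 'wrist_force': array([-0.74539528, -0.24975596, -0.90553121]), 'wrist_torque': array([ 0.00193649, -0.01252854, -0.00538037]), 'width': 0.09416574460074548}
top [[446.79592562   0.         322.80755796]
 [  0.         446.79592562 231.85757995]
 [  0.           0.           1.        ]] [0.35413332 0.02747797 1.06535211] [-2.95726618  0.00314333 -1.59332024]
urn_mid [([283.4, 265.6, 18.3, 18.8], 0.87), ([214.1, 249.0, 27.1, 23.5], 0.82)]
column_mid [([207.2, 214.3, 29.3, 23.8], 0.94), ([151.3, 209.6, 31.9, 24.9], 0.71)]
finial_mid [([208.2, 189.2, 
[... 770 characters left out ...]
.91), ([331.5, 260.1, 20.1, 32.7], 0.73)]
column_mid [([233.7, 268.6, 32.2, 48.0], 0.82), ([177.4, 340.7, 30.0, 48.1], 0.66)]
finial_mid [([202.2, 267.4, 28.3, 34.8], 0.72), ([299.3, 142.7, 165.6, 71.1], 0.47)]
topiary_mid [([316.8, 297.3, 26.9, 44.1], 0.72), ([272.9, 309.0, 37.0, 29.6], 0.63)]
urn_pedestal [([271.9, 304.9, 36.6, 34.7], 0.71)]
column_pedestal [([237.5, 293.6, 37.4, 34.2], 0.97), ([197.8, 288.2, 42.6, 32.7], 0.72), ([203.4, 262.6, 27.7, 38.6], 0.2)]
finial_pedestal [([198.0, 286.3, 40.1, 33.1], 0.6)]
topiary_pedestal [([309.7, 310.0, 40.1, 44.1], 0.97)]
terrace [([161.1, 268.8, 226.8, 113.9], 0.9), ([203.9, 262.7, 29.1, 39.3], 0.35)]
tray [([302.8, 144.4, 162.4, 69.6], 0.88)]
```

View pics/top0.png

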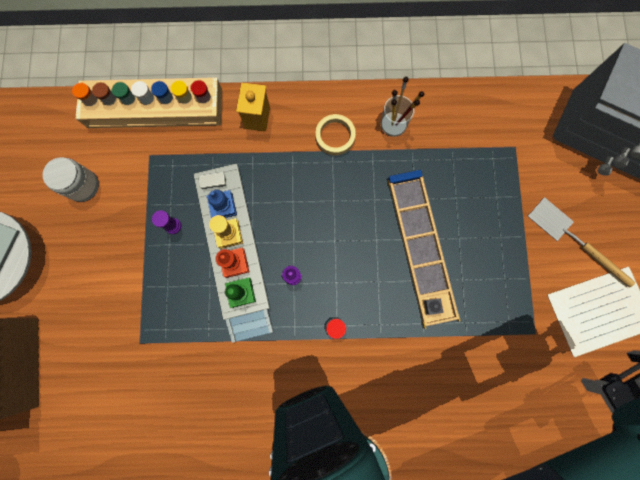

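View pics/side0.png

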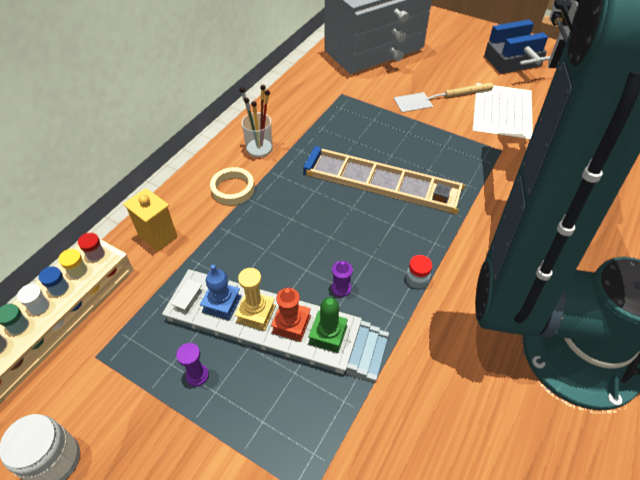

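```bash
python3 - <<'E'
import cv2
a=cv2.imread("pics/top0.png")[155:350,140:300]; cv2.imwrite("pics/topA.png",cv2.resize(a,None,fx=3,fy=3,interpolation=2))
a=cv2.imread("pics/top0.png")[155:350,360:490]; cv2.imwrite("pics/topB.png",cv2.resize(a,None,fx=3,fy=3,interpolation=2))
a=cv2.imread("pics/side0.png")[240:400,150:400]; cv2.imwrite("pics/sideA.png",cv2.resize(a,None,fx=3,fy=3,interpolation=2))
E
```

```text
(no output)
```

View pics/topA.png

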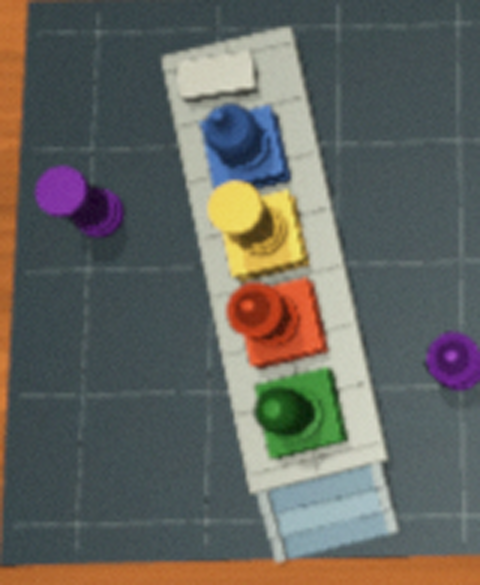

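View pics/topB.png

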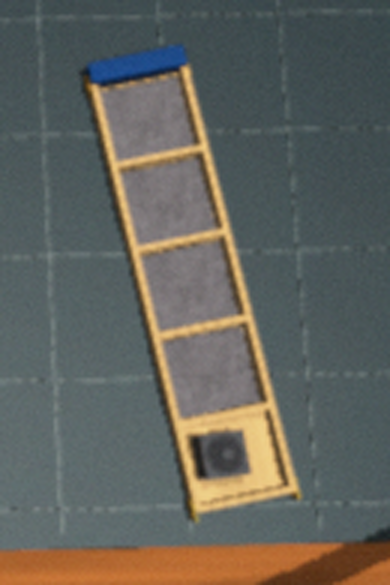

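View pics/sideA.png

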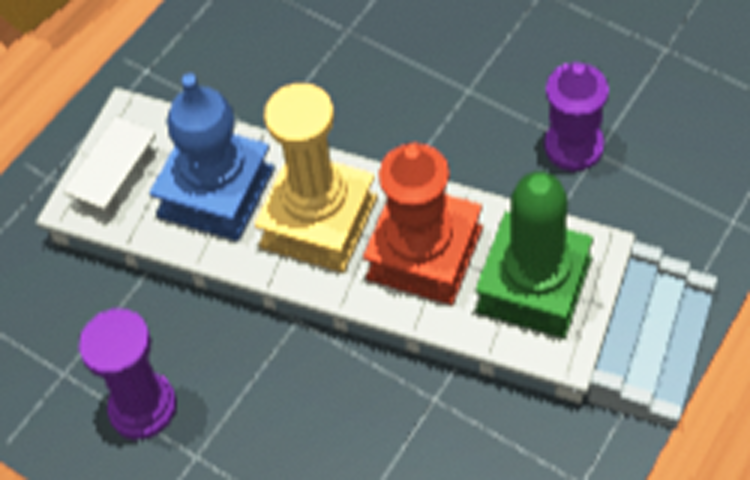

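Green is next to the steps, then red, yellow and blue. The purple column at (165,220) and purple urn at (291,275) in the top view are look-alikes and stay where they are. The tray's blue end is at (405,176). Next I fit the terrace and tray poses from their corners.

```bash
cat > h.py <<'E'
import numpy as np,cv2,pickle
from scipy.spatial.transform import Rotation as R
from scipy.optimize import least_squares
def proj(s,P):
    Rc=R.from_euler('xyz',s["attitude"]).as_matrix()
    p=(np.asarray(P,float)-s["origin"])@Rc
    q=p@s["mtx"].T
    return q[...,:2]/q[...,2:]
def ray(s,uv,z):
    Rc=R.from_euler('xyz',s["attitude"]).as_matrix()
    uv=np.atleast_2d(uv); d=np.c_[uv,np.ones(len(uv))]@np.linalg.inv(s["mtx"]).T@Rc.T
    return s["origin"]+d*((z-s["origin"][2])/d[:,2])[:,None]
def tf(pose,P):
    P=np.asarray(P,float); c,s_=np.cos(pose[2]),np.sin(pose[2])
    return np.stack([pose[0]+c*P[...,0]-s_*P[...,1],pose[1]+s_*P[...,0]+c*P[...,1],P[...,2]],-1)
E
python3 - <<'E'
from h import *
T=pickle.load(open("top0.pkl","rb"));S=pickle.load(open("side0.pkl","rb"))
tu=np.array([[163,57],[293,28],[386,460],[250,490]])/3+[140,155]
su=np.array([[118,88],[633,233],[585,385],[40,222]])/3+[150,240]
print(ray(T,tu,.03)[:,:2]);print(ray(S,su,.03)[:,:2])
# green pedestal etc top faces (top cam)
# tray rim corners z=.02: outer walls
bu=np.array([[90,88],[188,68],[299,496],[194,520]])/3+[360,155]
print(ray(T,bu,.02)[:,:2])
E
```

```text
[[0.69663438 0.33372567]
 [0.71863711 0.22922006]
 [0.37232394 0.15407739]
 [0.35220555 0.25730729]]
[[0.71925403 0.23260665]
 [0.37410708 0.15505243]
 [0.35140592 0.25751699]
 [0.69526089 0.33636507]]
[[ 0.66258592 -0.13929925]
 [ 0.67754209 -0.21956875]
 [ 0.33547904 -0.28272592]
 [ 0.31936094 -0.20139104]]
```

```bash
cat >> h.py <<'E'
def box(cx,cy,hx,hy,z): return [[cx-hx,cy-hy,z],[cx+hx,cy-hy,z],[cx+hx,cy+hy,z],[cx-hx,cy+hy,z]]
def overlay(s,pose_t,pose_b,fn,crop,k,a=-150):
    x0,y0,x1,y1=crop
    im=cv2.resize(s["img"][y0:y1,x0:x1,::-1],None,fx=k,fy=k,interpolation=cv2.INTER_CUBIC)
    def poly(pose,B,c):
        u=(proj(s,tf(pose,B))+.5-[x0,y0])*k-.5
        cv2.polylines(im,[np.round(u*8).astype(int).reshape(-1,1,2)],True,c,1,cv2.LINE_AA,3)
    th=np.linspace(0,2*np.pi,24,endpoint=False)
    circ=lambda x,r,z:[[x+r*np.cos(t),r*np.sin(t),z] for t in th]
    if pose_t is not None:
        poly(pose_t,box(a/1000+.179,0,.179,.054,.03),(0,255,255))
        for x in(-.105,-.035,.035,.105):
            poly(pose_t,box(x,0,.028,.028,.06),(255,255,255)); poly(pose_t,circ(x,.02,.06),(255,255,0));poly(pose_t,circ(x,.02,.105),(255,0,255))
    if pose_b is not None:
        for x in(-.105,-.035,.035,.105):
            poly(pose_b,box(x,0,.0325,.035,.02),(0,255,0)); poly(pose_b,box(x,0,.0325,.035,.005),(0,255,255))
    cv2.imwrite(fn,im)
E
python3 - <<'E'
from h import *
T=pickle.load(open("top0.pkl","rb"));S=pickle.load(open("side0.pkl","rb"))
tu=np.array([[163,57],[293,28],[386,460],[250,490]])/3+[140,155]
su=np.array([[118,88],[633,233],[585,385],[40,222]])/3+[150,240]
L=lambda m,o:[[m,.054,.03],[m,-.054,.03],[o,-.054,.03],[o,.054,.03]]
def f(p):
    a=-.150;b=a+.358
    return np.r_[(proj(T,tf(p,[[b,.054,.03],[b,-.054,.03],[a,-.054,.03],[a,.054,.03]]))-tu).ravel(),(proj(S,tf(p,[[b,-.054,.03],[a,-.054,.03],[a,.054,.03],[b,.054,.03]]))-su).ravel()]
r=least_squares(f,[.5,.23,.21]);pt=r.x;print(pt,np.round(r.fun,1))
bu=np.array([[90,88],[188,68]])/3+[360,155]
pb=None
# inner compartments corners: fit with far inner corners of 4 compartments (top image rim)
cu=np.array([[104,95],[183,72],[265,402],[184,417]])/3+[360,155]
def g(p): return (proj(T,tf(p,[[-.1375,-.035,.02],[-.1375,.035,.02],[.1375,.035,.02],[.1375,-.035,.02]]))-cu).ravel()
r=least_squares(g,[.5,-.2,np.pi+.19]);pb=r.x;print(pb,np.round(r.fun,1))
pickle.dump((pt,pb),open("poses.pkl","wb"))
overlay(T,pt,pb,"pics/ovA.png",(140,155,300,350),3.0)
overlay(T,pt,pb,"pics/ovB.png",(360,155,490,350),3.0)
overlay(S,pt,pb,"pics/ovC.png",(150,240,400,400),3.0)
overlay(S,pt,pb,"pics/ovD.png",(290,130,480,230),4.0)
E
```

```text
[0.50717992 0.2381553  0.21889951] [-0.9 -0.7 -0.6 -1.3  0.5 -0.1 -0.5  1.4 -0.4 -1.3  1.3 -0.5  1.   1.
 -1.2 -0.9]
[ 0.53420153 -0.20653802  3.32130195] [-1.3 -2.7  0.4 -0.6  1.6  0.9 -0.7  2. ]
```

View pics/ovA.png

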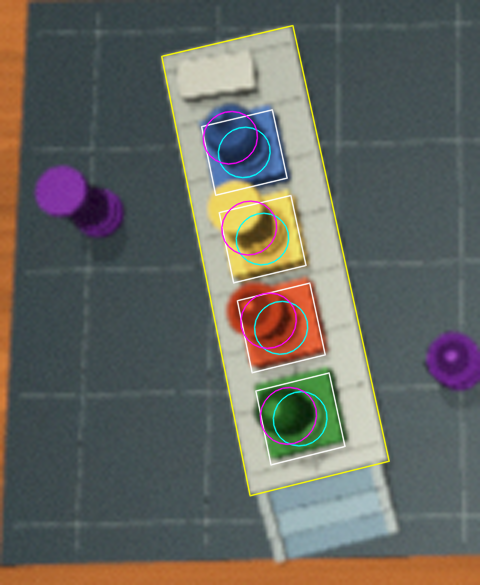

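View pics/ovB.png

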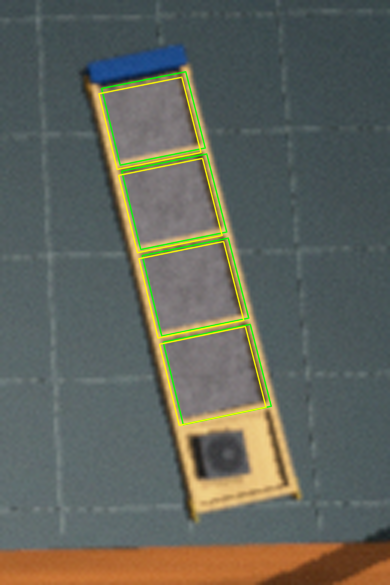

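View pics/ovC.png

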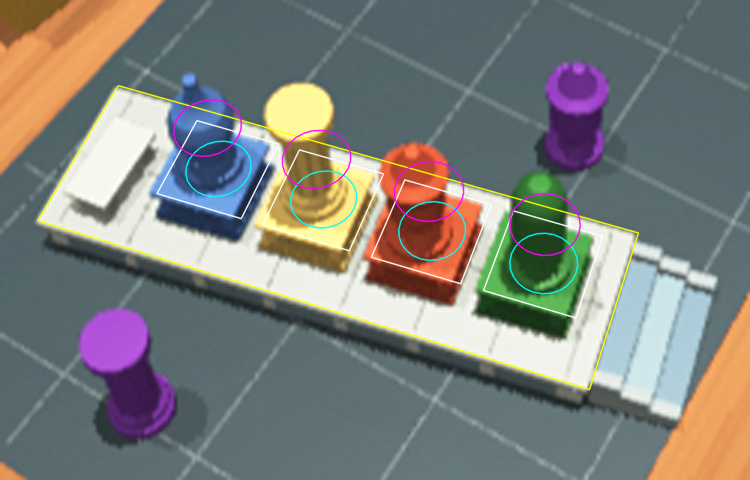

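View pics/ovD.png

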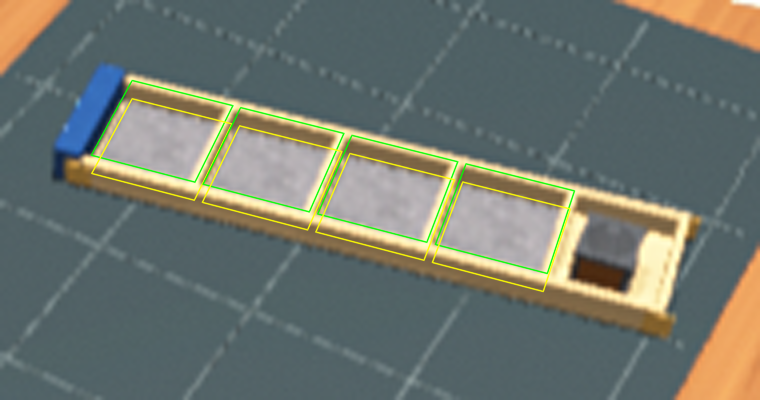

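Model and picture agree to within a few mm. In the top view the rows look shifted by about 1 px toward the far end. I'll refine this with the wrist camera, first over the tray and then over the terrace.

```bash
cat > go.py <<'E'
import sys
from h import *
from bench import robot
o=robot.get_obs(); a=[float(v) for v in sys.argv[1:5]]
Rt=R.from_euler('xyz',o["ee_rot"]); d=Rt.inv().apply(np.array(a[:3])-o["tool_pos"])
tg=R.from_euler('xyz',[np.pi,0,a[3]]); rv=np.degrees((Rt.inv()*tg).as_rotvec())
d2=tg.inv().apply(np.array(a[:3])-o["tool_pos"])
print("t",round(o["time"],2),"pos",o["tool_pos"].round(4),"rot",o["ee_rot"].round(3),"w",round(o["width"],4),"F",o["wrist_force"].round(1))
print("shift tool mm",(d*1000).round(1),"after-turn mm",(d2*1000).round(1),"rotvec deg",rv.round(2))
E
python3 go.py 0.534 -0.2065 0.33 -1.391
```

```text
t 1.1 pos [ 0.2441 -0.4929  0.2055] rot [ 3.142 -0.    -1.111] w 0.0939 F [-0.1 -0.   0.7]
shift tool mm [-128.  -386.9 -124.5] after-turn mm [-229.9 -336.5 -124.5] rotvec deg [ 0.000e+00 -1.000e-02  1.604e+01]
```

Call:
jog_arm(series=[{"rz":5.3,"z":-0.03},{"rz":5.3,"z":-0.03},{"rz":5.4,"z":-0.03},{"x":-0.022,"y":-0.032,"z":-0.003},{"x":-0.023,"y":-0.034,"z":-0.003},{"x":-0.023,"y":-0.034,"z":-0.003},{"x":-0.023,"y":-0.034,"z":-0.003},{"x":-0.023,"y":-0.034,"z":-0.004},{"x":-0.023,"y":-0.034,"z":-0.004},{"x":-0.023,"y":-0.034,"z":-0.004},{"x":-0.023,"y":-0.034,"z":-0.004},{"x":-0.023,"y":-0.034,"z":-0.004}])

```text
invalid input
```

```bash
python3 go.py 0.534 -0.2065 0.33 -1.391
```

```text
t 1.1 pos [ 0.2441 -0.4929  0.2055] rot [ 3.142 -0.    -1.111] w 0.0939 F [-0.1 -0.   0.7]
shift tool mm [-128.  -386.9 -124.5] after-turn mm [-229.9 -336.5 -124.5] rotvec deg [ 0.000e+00 -1.000e-02  1.604e+01]
```

Call:
jog_arm(series=[{"x":0,"y":0,"z":-0.03,"rx":0,"ry":0,"rz":5.3},{"x":0,"y":0,"z":-0.03,"rx":0,"ry":0,"rz":5.3},{"x":0,"y":0,"z":-0.03,"rx":0,"ry":0,"rz":5.4}])

```text
time: 1.35
tool_pos: [0.2425, -0.4888, 0.2874]
ee_rot: [3.138, 0.021, -1.401]
wrist_force: [0.1, -0.8, -0.7]
width: 0.0937
```

Call:
jog_arm(series=[{"x":-0.022,"y":-0.032,"z":-0.003,"rx":0,"ry":0,"rz":0},{"x":-0.023,"y":-0.034,"z":-0.003,"rx":0,"ry":0,"rz":0},{"x":-0.023,"y":-0.034,"z":-0.003,"rx":0,"ry":0,"rz":0},{"x":-0.023,"y":-0.034,"z":-0.003,"rx":0,"ry":0,"rz":0},{"x":-0.023,"y":-0.034,"z":-0.004,"rx":0,"ry":0,"rz":0},{"x":-0.023,"y":-0.034,"z":-0.004,"rx":0,"ry":0,"rz":0},{"x":-0.023,"y":-0.034,"z":-0.004,"rx":0,"ry":0,"rz":0},{"x":-0.023,"y":-0.034,"z":-0.004,"rx":0,"ry":0,"rz":0},{"x":-0.023,"y":-0.034,"z":-0.004,"rx":0,"ry":0,"rz":0}])

```text
time: 2.1
tool_pos: [0.5111, -0.2407, 0.3301]
ee_rot: [3.141, 0.003, -1.424]
wrist_force: [-0.2, -0.8, -0.2]
width: 0.094
```

```bash
python3 go.py 0.534 -0.2065 0.33 -1.391
```

```text
t 2.1 pos [ 0.5111 -0.2407  0.3301] rot [ 3.141e+00  3.000e-03 -1.424e+00] w 0.094 F [-0.2 -0.8 -0.2]
shift tool mm [-30.5 -27.7   0.2] after-turn mm [-29.6 -28.7   0.1] rotvec deg [ 0.02  0.2  -1.9 ]
```

```bash
cat > wr.py <<'E'
import sys
from h import *
from bench import cams
s=cams.snapshot("wrist"); n=sys.argv[1]
pickle.dump(s,open(n+".pkl","wb")); cv2.imwrite(f"pics/{n}.png",s["img"][:,:,::-1]); print(s["origin"],s["attitude"])
pt,pb=pickle.load(open("poses.pkl","rb"))
overlay(s,pt if 't' in sys.argv[2] else None,pb if 'b' in sys.argv[2] else None,f"pics/{n}_ov.png",(0,0,640,480),1.25)
E
python3 wr.py w1 b
```

```text
[ 0.58195064 -0.23085199  0.50839383] [ 2.88723628  0.00432743 -1.4253668 ]
```

View pics/w1_ov.png

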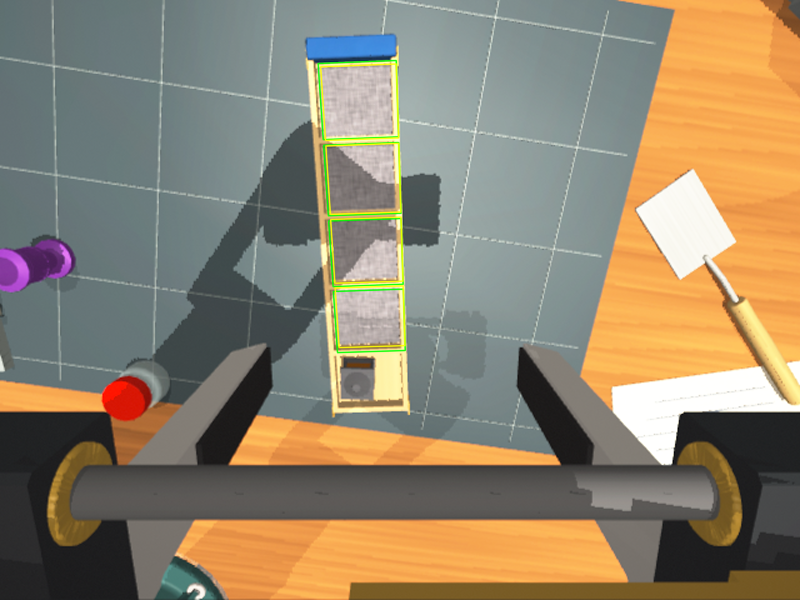

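```bash
python3 - <<'E'
from h import *
s=pickle.load(open("w1.pkl","rb")); pt,pb=pickle.load(open("poses.pkl","rb"))
overlay(s,None,None,"pics/w1c.png",(235,20,345,345),1.8)
cv2.imwrite("pics/w1c.png",cv2.resize(s["img"][20:165,240:340,::-1],None,fx=4,fy=4,interpolation=2))
overlay(s,None,pb,"pics/w1d.png",(240,160,340,300),4)
overlay(s,None,pb,"pics/w1e.png",(240,20,340,165),4)
a=[cv2.imread(f"pics/w1{c}.png") for c in "ed"]
cv2.imwrite("pics/w1f.png",np.hstack([x[:560] for x in a]))
E
```

```text
(no output)
```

View pics/w1f.png

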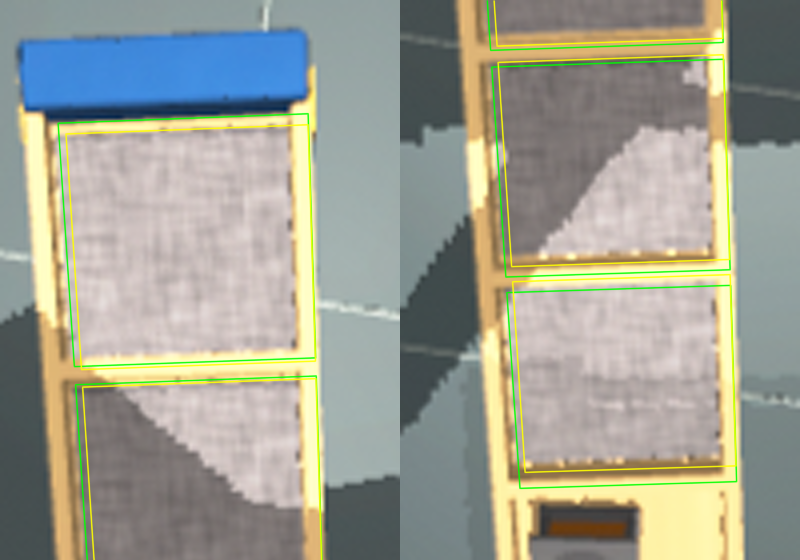

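```bash
python3 - <<'E'
from h import *
pt,pb=pickle.load(open("poses.pkl","rb")); pb=pb+[.002,.002,0]; pickle.dump((pt,pb),open("poses.pkl","wb"))
E
python3 go.py 0.45 0.225 0.33 -1.352
```

```text
t 2.15 pos [ 0.5161 -0.2349  0.3301] rot [-3.137  0.007 -1.415] w 0.094 F [-0.2  2.4 -0.2]
shift tool mm [-464.6   -6.3    3.6] after-turn mm [-4.633e+02 -3.530e+01  1.000e-01] rotvec deg [-0.28  0.42 -3.59]
```

Call:
jog_arm(series=[{"x":-0.037,"y":-0.003,"z":0,"rx":0,"ry":0,"rz":-1.8},{"x":-0.038,"y":-0.003,"z":0,"rx":0,"ry":0,"rz":-1.8},{"x":-0.038,"y":-0.003,"z":0,"rx":0,"ry":0,"rz":0},{"x":-0.038,"y":-0.003,"z":0,"rx":0,"ry":0,"rz":0},{"x":-0.038,"y":-0.003,"z":0,"rx":0,"ry":0,"rz":0},{"x":-0.038,"y":-0.003,"z":0,"rx":0,"ry":0,"rz":0},{"x":-0.038,"y":-0.003,"z":0,"rx":0,"ry":0,"rz":0},{"x":-0.038,"y":-0.003,"z":0,"rx":0,"ry":0,"rz":0},{"x":-0.038,"y":-0.003,"z":0,"rx":0,"ry":0,"rz":0},{"x":-0.038,"y":-0.003,"z":0,"rx":0,"ry":0,"rz":0},{"x":-0.038,"y":-0.003,"z":0,"rx":0,"ry":0,"rz":0},{"x":-0.038,"y":-0.003,"z":0,"rx":0,"ry":0,"rz":0}])

```text
time: 3.15
tool_pos: [0.4528, 0.2289, 0.3302]
ee_rot: [-3.137, 0.008, -1.353]
wrist_force: [0.6, 0.8, -0.7]
width: 0.0942
```

Call:
jog_arm(series=[{"x":0,"y":0,"z":0,"rx":0,"ry":0,"rz":0}])

```text
time: 3.23
tool_pos: [0.451, 0.2344, 0.3298]
ee_rot: [-3.138, 0.011, -1.344]
wrist_force: [0.2, -0.4, -0.2]
width: 0.0939
```

```bash
python3 go.py 0.45 0.225 0.33 -1.352; python3 wr.py w2 t;python3 go.py 0.45 0.225 0.33 -1.352
```

```text
t 3.23 pos [0.451  0.2344 0.3298] rot [-3.138  0.011 -1.344] w 0.0939 F [ 0.2 -0.4 -0.2]
shift tool mm [ 8.9  3.1 -0.3] after-turn mm [ 9.   3.  -0.2] rotvec deg [-0.21  0.64  0.43]
[0.52043917 0.24845043 0.50839743] [ 2.89139888  0.01212301 -1.34559208]
t 3.28 pos [0.4517 0.2319 0.33  ] rot [-3.138  0.009 -1.347] w 0.094 F [ 0.3 -0.5  1.2]
shift tool mm [ 6.3  3.1 -0.1] after-turn mm [ 6.3  3.1 -0. ] rotvec deg [-0.22  0.5   0.3 ]
```

View pics/w2_ov.png

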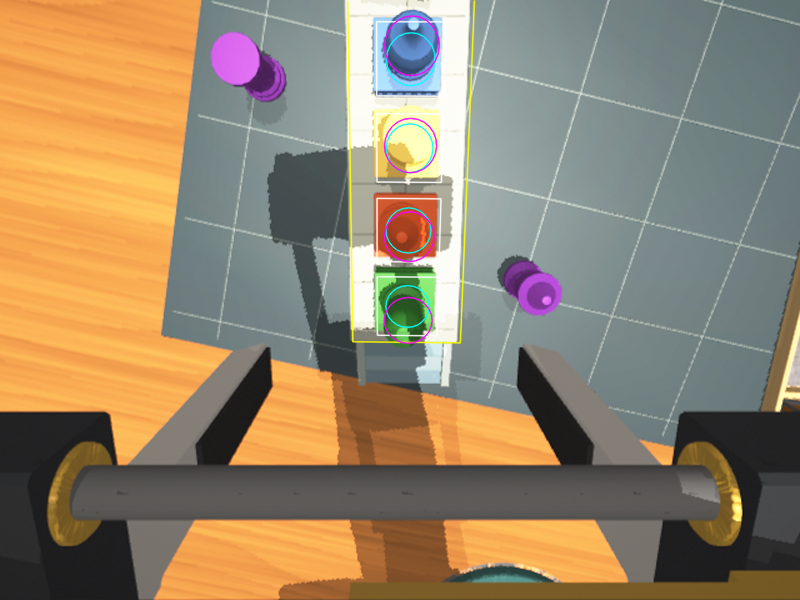

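```bash
python3 - <<'E'
from h import *
pt,pb=pickle.load(open("poses.pkl","rb")); pt=np.array([.5107,.241,.2189]); pickle.dump((pt,pb),open("poses.pkl","wb"))
for n,c,k in(("w2",(270,0,390,280),2),("top0",(180,160,280,330),3.3),("side0",(160,240,380,380),2)):
    overlay(pickle.load(open(n+".pkl","rb")),pt,None,f"pics/z_{n}.png",c,k,a=-154)
a=[cv2.imread(f"pics/z_{n}.png") for n in("w2","top0")]
h=560; cv2.imwrite("pics/z.png",np.hstack([cv2.copyMakeBorder(x[:h],0,h-len(x[:h]),0,0,0) for x in a]))
for i,x in enumerate((-.105,-.035,.035,.105)): print(tf(pt,[x,0,0]).round(4),tf(pb,[x,0,0]).round(4))
E
```

```text
[0.4082 0.2182 0.    ] [ 0.6395 -0.1858  0.    ]
[0.4765 0.2334 0.    ] [ 0.5706 -0.1983  0.    ]
[0.5449 0.2486 0.    ] [ 0.5018 -0.2108  0.    ]
[0.6132 0.2638 0.    ] [ 0.4329 -0.2233  0.    ]
```

View pics/z.png

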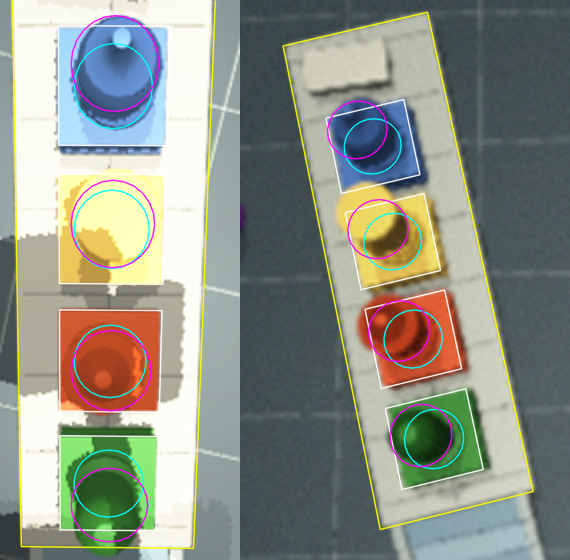

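View pics/z_side0.png

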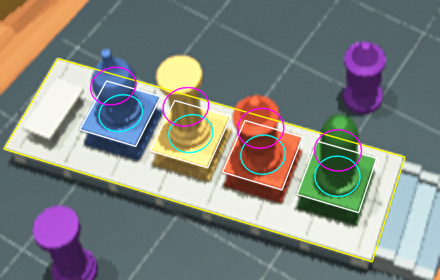

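Both poses now match all the views. The green ornament (nearest the steps, wrist view about (405,310)) goes first. I move above it at (0.408, 0.218) and then descend.

```bash
python3 go.py 0.408 0.218 0.2 -1.352
```

```text
t 3.28 pos [0.4517 0.2319 0.33  ] rot [-3.138  0.009 -1.347] w 0.094 F [ 0.3 -0.5  1.2]
shift tool mm [  4.9  46.1 129.8] after-turn mm [  4.   45.6 130. ] rotvec deg [-0.22  0.5   0.3 ]
```

Call:
jog_arm(series=[{"x":0.002,"y":0.02,"z":0.03,"rx":-0.2,"ry":0.5,"rz":0.3},{"x":0.002,"y":0.02,"z":0.035,"rx":0,"ry":0,"rz":0},{"x":0,"y":0.005,"z":0.035,"rx":0,"ry":0,"rz":0},{"x":0,"y":0,"z":0.02,"rx":0,"ry":0,"rz":0},{"x":0,"y":0,"z":0,"rx":0,"ry":0,"rz":0},{"x":0,"y":0,"z":0,"rx":0,"ry":0,"rz":0}])

```text
time: 3.78
tool_pos: [0.41, 0.2125, 0.2074]
ee_rot: [-3.135, -0.004, -1.356]
wrist_force: [0.5, -0.5, 0.3]
width: 0.094
```

```bash
python3 go.py 0.408 0.218 0.086 -1.352
```

```text
t 3.78 pos [0.41   0.2125 0.2074] rot [-3.135 -0.004 -1.356] w 0.094 F [ 0.5 -0.5  0.3]
shift tool mm [ -6.3   1.6 121.4] after-turn mm [ -5.8   0.8 121.4] rotvec deg [-0.38 -0.23 -0.22]
```

Call:
jog_arm(series=[{"x":-0.006,"y":0.001,"z":0.01,"rx":-0.4,"ry":-0.2,"rz":-0.2},{"x":0,"y":0,"z":0.035,"rx":0,"ry":0,"rz":0},{"x":0,"y":0,"z":0.035,"rx":0,"ry":0,"rz":0},{"x":0,"y":0,"z":0.015,"rx":0,"ry":0,"rz":0},{"x":0,"y":0,"z":0,"rx":0,"ry":0,"rz":0}])

```text
time: 4.2
tool_pos: [0.4162, 0.2191, 0.1181]
ee_rot: [-3.124, 0.003, -1.357]
wrist_force: [0.0, -0.1, -0.6]
width: 0.0942
```

```bash
python3 go.py 0.408 0.218 0.086 -1.352; python3 wr.py w3 t
```

```text
t 4.2 pos [0.4162 0.2191 0.1181] rot [-3.124e+00  3.000e-03 -1.357e+00] w 0.0942 F [ 0.  -0.1 -0.6]
shift tool mm [-0.6  8.8 31.9] after-turn mm [-0.7  8.2 32.1] rotvec deg [-1.01  0.16 -0.3 ]
[0.48303936 0.23312183 0.29762894] [ 2.9053892   0.00379416 -1.35834817]
```

View pics/w3_ov.png

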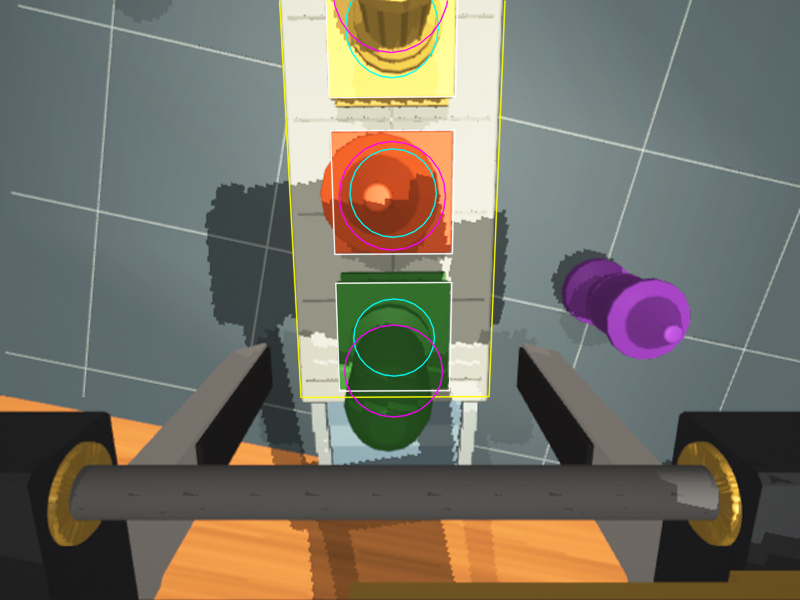

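The view is centred: green sits at about column 390 between the finger tips at 270 and 520. I descend the rest of the way.

Call:
jog_arm(series=[{"x":-0.001,"y":0.008,"z":0.005,"rx":-1.0,"ry":0.2,"rz":-0.3},{"x":0,"y":0,"z":0.013,"rx":0,"ry":0,"rz":0},{"x":0,"y":0,"z":0.013,"rx":0,"ry":0,"rz":0},{"x":0,"y":0,"z":0,"rx":0,"ry":0,"rz":0}])

```text
time: 4.58
tool_pos: [0.4137, 0.2207, 0.0956]
ee_rot: [-3.128, 0.002, -1.352]
wrist_force: [-0.7, 0.0, -0.8]
width: 0.0936
```

```bash
python3 go.py 0.408 0.218 0.086 -1.352
```

```text
t 4.58 pos [0.4137 0.2207 0.0956] rot [-3.128e+00  2.000e-03 -1.352e+00] w 0.0936 F [-0.7  0.  -0.8]
shift tool mm [1.4 6.3 9.6] after-turn mm [1.4 6.2 9.6] rotvec deg [-0.75  0.09  0.01]
```

Call:
jog_arm(series=[{"x":0.001,"y":0.007,"z":0.006,"rx":-0.8,"ry":0,"rz":0},{"x":0,"y":0.002,"z":0.007,"rx":0,"ry":0,"rz":0},{"x":0,"y":0,"z":0,"rx":0,"ry":0,"rz":0}])

```text
time: 4.83
tool_pos: [0.407, 0.2189, 0.0863]
ee_rot: [-3.137, 0.003, -1.351]
wrist_force: [-0.3, 0.4, -0.2]
width: 0.0943
```

```bash
python3 go.py 0.408 0.218 0.086 -1.352
```

```text
t 4.83 pos [0.407  0.2189 0.0863] rot [-3.137e+00  3.000e-03 -1.351e+00] w 0.0943 F [-0.3  0.4 -0.2]
shift tool mm [ 1.  -0.8  0.3] after-turn mm [ 1.  -0.8  0.3] rotvec deg [-0.26  0.16  0.04]
```

Call:
jog_arm(claw=0, series=[{"x":0.001,"y":0,"z":0,"rx":0,"ry":0,"rz":0},{"x":0,"y":0,"z":0,"rx":0,"ry":0,"rz":0},{"x":0,"y":0,"z":0,"rx":0,"ry":0,"rz":0},{"x":0,"y":0,"z":0,"rx":0,"ry":0,"rz":0},{"x":0,"y":0,"z":0,"rx":0,"ry":0,"rz":0},{"x":0,"y":0,"z":0,"rx":0,"ry":0,"rz":0},{"x":0,"y":0,"z":0,"rx":0,"ry":0,"rz":0},{"x":0,"y":0,"z":0,"rx":0,"ry":0,"rz":0}])

```text
time: 5.5
tool_pos: [0.4086, 0.2183, 0.0891]
ee_rot: [-3.132, 0.004, -1.351]
wrist_force: [-0.3, -0.9, 0.8]
width: 0.0443
```

Call:
jog_arm(series=[{"x":0,"y":0,"z":0.003,"rx":0,"ry":0,"rz":0},{"x":0,"y":0,"z":0,"rx":0,"ry":0,"rz":0},{"x":0,"y":0,"z":0,"rx":0,"ry":0,"rz":0},{"x":0,"y":0,"z":0,"rx":0,"ry":0,"rz":0}])

```text
time: 5.83
tool_pos: [0.4087, 0.2185, 0.0858]
ee_rot: [-3.132, 0.004, -1.351]
wrist_force: [-0.6, 0.2, 1.2]
width: 0.0318
```

Green is gripped at 31.8 mm (its barrel is 32 mm). I lift it.

Call:
jog_arm(series=[{"x":0,"y":0,"z":-0.01,"rx":0,"ry":0,"rz":0},{"x":0,"y":0,"z":-0.02,"rx":0,"ry":0,"rz":0},{"x":0,"y":0,"z":-0.03,"rx":0,"ry":0,"rz":0},{"x":0,"y":0,"z":-0.03,"rx":0,"ry":0,"rz":0},{"x":0,"y":0,"z":-0.03,"rx":0,"ry":0,"rz":0},{"x":0,"y":0,"z":-0.02,"rx":0,"ry":0,"rz":0},{"x":0,"y":0,"z":0,"rx":0,"ry":0,"rz":0}])

```text
time: 6.42
tool_pos: [0.4044, 0.2163, 0.2304]
ee_rot: [3.14, 0.002, -1.351]
wrist_force: [0.6, 0.3, -0.1]
width: 0.0314
```

```bash
python3 go.py 0.6395 -0.1858 0.2 -1.391
```

```text
t 6.42 pos [0.4044 0.2163 0.2304] rot [ 3.140e+00  2.000e-03 -1.351e+00] w 0.0314 F [ 0.6  0.3 -0.1]
shift tool mm [ 443.7 -141.9   29.3] after-turn mm [ 437.7 -159.4   30.4] rotvec deg [0.09 0.1  2.28]
```

Call:
jog_arm(series=[{"x":0.02,"y":-0.007,"z":0,"rx":0,"ry":0,"rz":2.3},{"x":0.03,"y":-0.011,"z":0,"rx":0,"ry":0,"rz":0},{"x":0.037,"y":-0.0134,"z":0,"rx":0,"ry":0,"rz":0},{"x":0.037,"y":-0.0134,"z":0,"rx":0,"ry":0,"rz":0},{"x":0.037,"y":-0.0134,"z":0,"rx":0,"ry":0,"rz":0},{"x":0.037,"y":-0.0134,"z":0,"rx":0,"ry":0,"rz":0},{"x":0.037,"y":-0.0134,"z":0,"rx":0,"ry":0,"rz":0},{"x":0.037,"y":-0.0134,"z":0,"rx":0,"ry":0,"rz":0},{"x":0.037,"y":-0.0134,"z":0,"rx":0,"ry":0,"rz":0},{"x":0.037,"y":-0.0134,"z":0,"rx":0,"ry":0,"rz":0},{"x":0.03,"y":-0.011,"z":0,"rx":0,"ry":0,"rz":0},{"x":0.02,"y":-0.008,"z":0,"rx":0,"ry":0,"rz":0}])

```text
time: 7.42
tool_pos: [0.6212, -0.1576, 0.2149]
ee_rot: [3.128, 0.013, -1.381]
wrist_force: [-0.3, 0.5, -0.7]
width: 0.0315
```

```bash
python3 go.py 0.6395 -0.1858 0.13 -1.391
```

```text
t 7.42 pos [ 0.6212 -0.1576  0.2149] rot [ 3.128  0.013 -1.381] w 0.0315 F [-0.3  0.5 -0.7]
shift tool mm [ 32.2 -13.9  84.3] after-turn mm [ 31.  -13.   84.9] rotvec deg [0.8  0.73 0.56]
```

Call:
jog_arm(series=[{"x":0.016,"y":-0.007,"z":0.01,"rx":0.8,"ry":0.7,"rz":0.6},{"x":0.01,"y":-0.006,"z":0.02,"rx":0,"ry":0,"rz":0},{"x":0,"y":0,"z":0.03,"rx":0,"ry":0,"rz":0},{"x":0,"y":0,"z":0.025,"rx":0,"ry":0,"rz":0},{"x":0,"y":0,"z":0,"rx":0,"ry":0,"rz":0},{"x":0,"y":0,"z":0,"rx":0,"ry":0,"rz":0}])

```text
time: 7.92
tool_pos: [0.6375, -0.1895, 0.1153]
ee_rot: [3.13, 0.005, -1.402]
wrist_force: [0.4, 0.1, 0.3]
width: 0.0315
```

```bash
python3 go.py 0.6395 -0.1858 0.031 -1.391
```

```text
t 7.92 pos [ 0.6375 -0.1895  0.1153] rot [ 3.13   0.005 -1.402] w 0.0315 F [0.4 0.1 0.3]
shift tool mm [-2.9 -3.5 84.2] after-turn mm [-3.3 -2.6 84.3] rotvec deg [ 0.64  0.27 -0.64]
```

Call:
jog_arm(series=[{"x":-0.003,"y":-0.003,"z":0.02,"rx":0.6,"ry":0.3,"rz":-0.6},{"x":0,"y":0,"z":0.025,"rx":0,"ry":0,"rz":0},{"x":0,"y":0,"z":0.02,"rx":0,"ry":0,"rz":0},{"x":0,"y":0,"z":0.005,"rx":0,"ry":0,"rz":0},{"x":0,"y":0,"z":0,"rx":0,"ry":0,"rz":0}])

```text
time: 8.33
tool_pos: [0.6424, -0.1857, 0.0493]
ee_rot: [-3.135, -0.004, -1.39]
wrist_force: [0.0, 0.1, -0.2]
width: 0.0319
```

```bash
python3 go.py 0.6395 -0.1858 0.031 -1.391; python3 wr.py w4 b
```

```text
t 8.33 pos [ 0.6424 -0.1857  0.0493] rot [-3.135 -0.004 -1.39 ] w 0.0319 F [ 0.   0.1 -0.2]
shift tool mm [-0.5  3.  18.3] after-turn mm [-0.4  2.8 18.3] rotvec deg [-0.35 -0.25  0.07]
[ 0.7114412  -0.17223208  0.22804876] [ 2.89376919 -0.0034322  -1.39096077]
```

View pics/w4_ov.png

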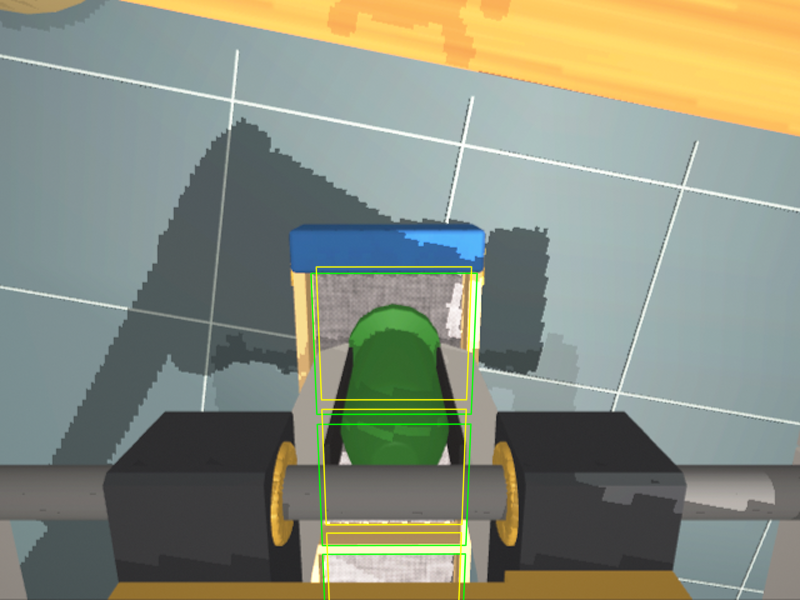

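The ornament hangs centred in the compartment beside the blue end. I lower it slowly.

Call:
jog_arm(series=[{"x":0,"y":0.003,"z":0.006,"rx":-0.3,"ry":-0.2,"rz":0},{"x":0,"y":0,"z":0.006,"rx":0,"ry":0,"rz":0},{"x":0,"y":0,"z":0.004,"rx":0,"ry":0,"rz":0},{"x":0,"y":0,"z":0,"rx":0,"ry":0,"rz":0}])

```text
time: 8.72
tool_pos: [0.6432, -0.1876, 0.0399]
ee_rot: [-3.131, -0.007, -1.389]
wrist_force: [0.6, 0.4, -2.6]
width: 0.0317
```

```bash
python3 go.py 0.6395 -0.1858 0.031 -1.391
```

```text
t 8.72 pos [ 0.6432 -0.1876  0.0399] rot [-3.131 -0.007 -1.389] w 0.0317 F [ 0.6  0.4 -2.6]
shift tool mm [-2.5  3.4  8.8] after-turn mm [-2.4  3.3  8.9] rotvec deg [-0.59 -0.38  0.1 ]
```

Call:
jog_arm(series=[{"x":-0.002,"y":0.003,"z":0.004,"rx":-0.6,"ry":-0.4,"rz":0},{"x":0,"y":0,"z":0.004,"rx":0,"ry":0,"rz":0},{"x":0,"y":0,"z":0.002,"rx":0,"ry":0,"rz":0}])

```text
time: 8.97
tool_pos: [0.6409, -0.1866, 0.0313]
ee_rot: [-3.139, -0.001, -1.39]
wrist_force: [0.6, 0.2, -1.3]
width: 0.0316
```

```bash
python3 go.py 0.6395 -0.1858 0.031 -1.391
```

```text
t 8.97 pos [ 0.6409 -0.1866  0.0313] rot [-3.139e+00 -1.000e-03 -1.390e+00] w 0.0316 F [ 0.6  0.2 -1.3]
shift tool mm [-1.1  1.2  0.3] after-turn mm [-1.1  1.2  0.3] rotvec deg [-0.12 -0.05  0.09]
```

Call:
jog_arm(series=[{"x":0,"y":0,"z":0.001,"rx":0,"ry":0,"rz":0},{"x":0,"y":0,"z":0,"rx":0,"ry":0,"rz":0}])

```text
time: 9.13
tool_pos: [0.641, -0.1866, 0.031]
ee_rot: [-3.139, -0.001, -1.39]
wrist_force: [-0.6, 0.4, -1.1]
width: 0.0315
```

Call:
jog_arm(series=[{"x":0,"y":0,"z":0.0015,"rx":0,"ry":0,"rz":0}])

```text
time: 9.22
tool_pos: [0.6412, -0.1867, 0.0308]
ee_rot: [-3.139, -0.001, -1.39]
wrist_force: [-4.0, 1.3, 8.4]
width: 0.0316
```

Contact at z = 0.0308. I release.

Call:
jog_arm(claw=0.65, series=[{"x":0,"y":0,"z":0,"rx":0,"ry":0,"rz":0},{"x":0,"y":0,"z":0,"rx":0,"ry":0,"rz":0},{"x":0,"y":0,"z":0,"rx":0,"ry":0,"rz":0},{"x":0,"y":0,"z":0,"rx":0,"ry":0,"rz":0},{"x":0,"y":0,"z":0,"rx":0,"ry":0,"rz":0},{"x":0,"y":0,"z":0,"rx":0,"ry":0,"rz":0}])

```text
time: 9.72
tool_pos: [0.6421, -0.1871, 0.0311]
ee_rot: [-3.136, -0.003, -1.39]
wrist_force: [-0.4, -0.6, 0.0]
width: 0.0607
```

Call:
jog_arm(series=[{"x":0,"y":0,"z":-0.02,"rx":0,"ry":0,"rz":0},{"x":0,"y":0,"z":-0.03,"rx":0,"ry":0,"rz":0},{"x":0,"y":0,"z":-0.04,"rx":0,"ry":0,"rz":0},{"x":0,"y":0,"z":-0.04,"rx":0,"ry":0,"rz":0},{"x":0,"y":0,"z":-0.04,"rx":0,"ry":0,"rz":0},{"x":0,"y":0,"z":-0.03,"rx":0,"ry":0,"rz":0}])

```text
time: 10.22
tool_pos: [0.6354, -0.1846, 0.2227]
ee_rot: [3.121, 0.013, -1.39]
wrist_force: [0.0, -0.7, 0.3]
width: 0.0611
```

```bash
python3 wr.py w5 b; python3 go.py 0.4765 0.2334 0.2 -1.352
```

```text
[ 0.70966525 -0.1732718   0.39953599] [ 2.86756626  0.01362454 -1.39085862]
t 10.27 pos [ 0.6378 -0.1856  0.2302] rot [ 3.132  0.006 -1.39 ] w 0.0609 F [ 1.5 -0.7  3.9]
shift tool mm [-441.    82.8   33.9] after-turn mm [-444.    66.5   30.2] rotvec deg [ 0.56  0.38 -2.15]
```

View pics/w5.png

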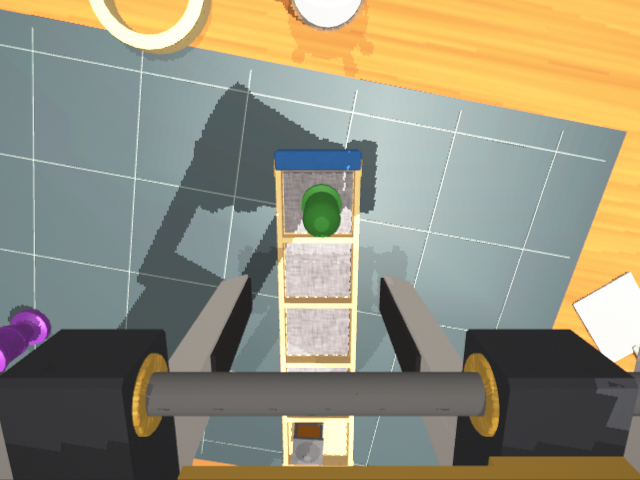

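Green stands upright in compartment 1. Now the red urn.

Call:
jog_arm(series=[{"x":-0.03,"y":0.004,"z":0,"rx":0.5,"ry":0.4,"rz":-2.1},{"x":-0.04,"y":0.006,"z":0,"rx":0,"ry":0,"rz":0},{"x":-0.04,"y":0.006,"z":0,"rx":0,"ry":0,"rz":0},{"x":-0.04,"y":0.006,"z":0,"rx":0,"ry":0,"rz":0},{"x":-0.04,"y":0.006,"z":0,"rx":0,"ry":0,"rz":0},{"x":-0.04,"y":0.006,"z":0,"rx":0,"ry":0,"rz":0},{"x":-0.04,"y":0.006,"z":0,"rx":0,"ry":0,"rz":0},{"x":-0.04,"y":0.006,"z":0,"rx":0,"ry":0,"rz":0},{"x":-0.04,"y":0.006,"z":0,"rx":0,"ry":0,"rz":0},{"x":-0.04,"y":0.006,"z":0,"rx":0,"ry":0,"rz":0},{"x":-0.03,"y":0.006,"z":0,"rx":0,"ry":0,"rz":0},{"x":-0.01,"y":0,"z":0,"rx":0,"ry":0,"rz":0}])

```text
time: 11.27
tool_pos: [0.4814, 0.2298, 0.2283]
ee_rot: [-3.131, -0.006, -1.362]
wrist_force: [0.7, -0.1, -0.4]
width: 0.0613
```

```bash
python3 go.py 0.4765 0.2334 0.2 -1.352
```

```text
t 11.27 pos [0.4814 0.2298 0.2283] rot [-3.131 -0.006 -1.362] w 0.0613 F [ 0.7 -0.1 -0.4]
shift tool mm [-4.7  4.3 28.3] after-turn mm [-4.6  4.  28.3] rotvec deg [-0.63 -0.35 -0.57]
```

Call:
jog_arm(series=[{"x":-0.005,"y":0.004,"z":0.02,"rx":-0.6,"ry":-0.4,"rz":-0.6},{"x":0,"y":0,"z":0.03,"rx":0,"ry":0,"rz":0},{"x":0,"y":0,"z":0.005,"rx":0,"ry":0,"rz":0},{"x":0,"y":0,"z":0,"rx":0,"ry":0,"rz":0}])

```text
time: 11.6
tool_pos: [0.4765, 0.2374, 0.1731]
ee_rot: [-3.136, 0.001, -1.344]
wrist_force: [-0.6, 0.4, 0.3]
width: 0.0608
```

```bash
python3 go.py 0.4765 0.2334 0.086 -1.352; python3 wr.py w6 t
```

```text
t 11.6 pos [0.4765 0.2374 0.1731] rot [-3.136e+00  1.000e-03 -1.344e+00] w 0.0608 F [-0.6  0.4  0.3]
shift tool mm [ 4.   1.4 87.1] after-turn mm [ 3.9  0.9 87.1] rotvec deg [-0.3   0.06  0.47]
[0.54526144 0.25322473 0.35183491] [ 2.89306607e+00  1.90891725e-03 -1.34500410e+00]
```

View pics/w6_ov.png

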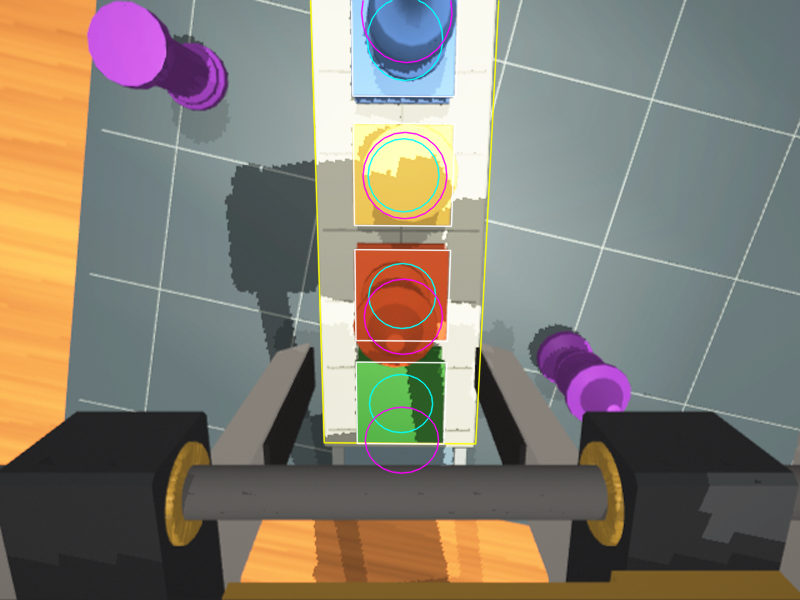

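Call:
jog_arm(series=[{"x":0.004,"y":0.001,"z":0,"rx":-0.3,"ry":0,"rz":0.5},{"x":0.001,"y":0,"z":0.02,"rx":0,"ry":0,"rz":0},{"x":0,"y":0,"z":0.02,"rx":0,"ry":0,"rz":0},{"x":0,"y":0,"z":0.01,"rx":0,"ry":0,"rz":0},{"x":0,"y":0,"z":0,"rx":0,"ry":0,"rz":0}])

```text
time: 12.07
tool_pos: [0.4832, 0.2294, 0.1299]
ee_rot: [-3.129, 0.001, -1.36]
wrist_force: [-0.3, 0.3, -0.2]
width: 0.0613
```

```bash
python3 go.py 0.4765 0.2334 0.086 -1.352
```

```text
t 12.07 pos [0.4832 0.2294 0.1299] rot [-3.129e+00  1.000e-03 -1.360e+00] w 0.0613 F [-0.3  0.3 -0.2]
shift tool mm [-5.3  6.2 43.8] after-turn mm [-5.3  5.6 43.9] rotvec deg [-0.71  0.05 -0.49]
```

Call:
jog_arm(series=[{"x":-0.004,"y":0.005,"z":0.004,"rx":-0.7,"ry":0,"rz":-0.5},{"x":0,"y":0,"z":0.01,"rx":0,"ry":0,"rz":0},{"x":0,"y":0,"z":0.015,"rx":0,"ry":0,"rz":0},{"x":0,"y":0,"z":0.005,"rx":0,"ry":0,"rz":0},{"x":0,"y":0,"z":0,"rx":0,"ry":0,"rz":0}])

```text
time: 12.48
tool_pos: [0.4808, 0.2327, 0.0994]
ee_rot: [-3.134, 0.002, -1.353]
wrist_force: [0.0, -0.1, -0.4]
width: 0.0612
```

```bash
python3 go.py 0.4765 0.2334 0.086 -1.352
```

```text
t 12.48 pos [0.4808 0.2327 0.0994] rot [-3.134e+00  2.000e-03 -1.353e+00] w 0.0612 F [ 0.  -0.1 -0.4]
shift tool mm [-1.6  4.1 13.3] after-turn mm [-1.6  4.  13.4] rotvec deg [-0.45  0.1  -0.05]
```

Call:
jog_arm(series=[{"x":-0.001,"y":0.005,"z":0.006,"rx":-0.4,"ry":0.1,"rz":0},{"x":0,"y":0.001,"z":0.007,"rx":0,"ry":0,"rz":0},{"x":0,"y":0,"z":0.004,"rx":0,"ry":0,"rz":0},{"x":0,"y":0,"z":0,"rx":0,"ry":0,"rz":0}])

```text
time: 12.82
tool_pos: [0.475, 0.2329, 0.0826]
ee_rot: [-3.139, 0.0, -1.353]
wrist_force: [0.9, -0.2, -0.4]
width: 0.061
```

```bash
python3 go.py 0.4765 0.2334 0.086 -1.352
```

```text
t 12.82 pos [0.475  0.2329 0.0826] rot [-3.139  0.    -1.353] w 0.061 F [ 0.9 -0.2 -0.4]
shift tool mm [-0.2 -1.6 -3.4] after-turn mm [-0.2 -1.6 -3.4] rotvec deg [-0.17  0.01 -0.04]
```

Call:
jog_arm(claw=0, series=[{"x":0,"y":-0.001,"z":-0.004,"rx":0,"ry":0,"rz":0},{"x":0,"y":0,"z":0,"rx":0,"ry":0,"rz":0},{"x":0,"y":0,"z":0,"rx":0,"ry":0,"rz":0},{"x":0,"y":0,"z":0,"rx":0,"ry":0,"rz":0},{"x":0,"y":0,"z":0,"rx":0,"ry":0,"rz":0},{"x":0,"y":0,"z":0,"rx":0,"ry":0,"rz":0},{"x":0,"y":0,"z":0,"rx":0,"ry":0,"rz":0}])

```text
time: 13.4
tool_pos: [0.4766, 0.2335, 0.088]
ee_rot: [-3.137, 0.001, -1.352]
wrist_force: [0.8, -0.8, -1.1]
width: 0.0382
```

Call:
jog_arm(series=[{"x":0,"y":0,"z":0,"rx":0,"ry":0,"rz":0}])

```text
time: 13.48
tool_pos: [0.4766, 0.2334, 0.0879]
ee_rot: [-3.137, 0.0, -1.352]
wrist_force: [0.2, -0.9, -0.8]
width: 0.0384
```

The opening stopped at 38 mm, but the urn's body should give 34 mm. I look before lifting.

```bash
python3 wr.py w7 t; python3 - <<'E'
from h import *
from bench import cams,robot
for n in("side","top"):
    s=cams.snapshot(n); i=s["img"][:,:,::-1]
    c=i[200:380,180:420] if n=="side" else i[180:330,170:320]
    cv2.imwrite(f"pics/g_{n}.png",cv2.resize(c,None,fx=3,fy=3,interpolation=2))
print(robot.get_obs()["width"])
E
```

```text
[0.54554836 0.24869452 0.26650597] [ 2.89212581e+00  1.39948496e-03 -1.35363104e+00]
0.037932391924197895
```

View pics/w7_ov.png

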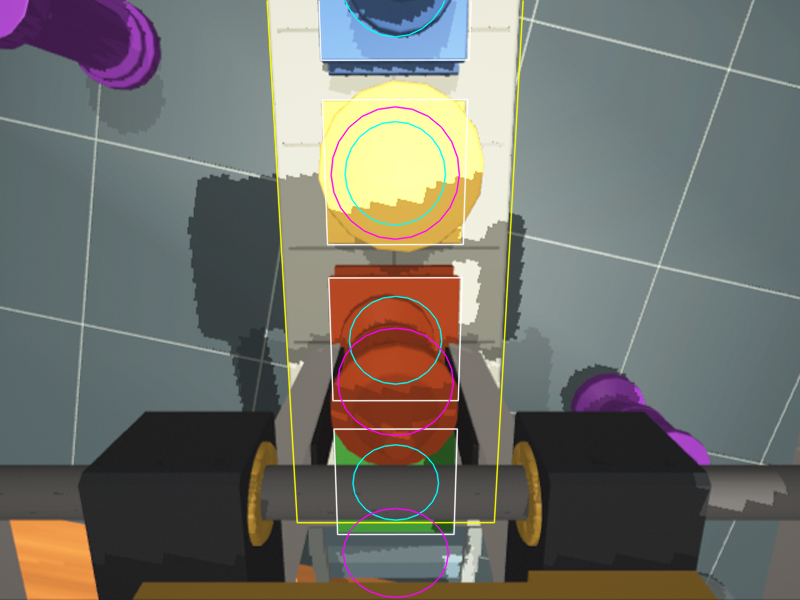

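View pics/g_side.png

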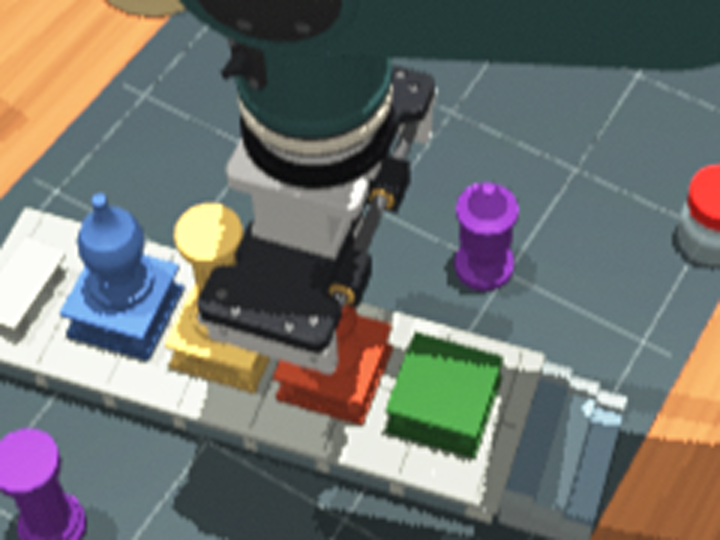

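Call:
jog_arm(claw=0.5, series=[{"x":0,"y":0,"z":0,"rx":0,"ry":0,"rz":0},{"x":0,"y":0,"z":0.002,"rx":0,"ry":0,"rz":0},{"x":0,"y":0,"z":0,"rx":0,"ry":0,"rz":0}])

```text
time: 13.88
tool_pos: [0.4768, 0.2336, 0.0861]
ee_rot: [-3.136, 0.001, -1.352]
wrist_force: [-0.8, -0.7, 0.2]
width: 0.0467
```

Call:
jog_arm(claw=0, series=[{"x":0,"y":0,"z":0.001,"rx":0,"ry":0,"rz":0},{"x":0,"y":0,"z":0,"rx":0,"ry":0,"rz":0},{"x":0,"y":0,"z":0,"rx":0,"ry":0,"rz":0},{"x":0,"y":0,"z":0,"rx":0,"ry":0,"rz":0},{"x":0,"y":0,"z":0,"rx":0,"ry":0,"rz":0}])

```text
time: 14.3
tool_pos: [0.477, 0.2338, 0.0853]
ee_rot: [-3.136, 0.001, -1.352]
wrist_force: [0.1, 0.1, -0.8]
width: 0.038
```

```bash
python3 - <<'E'
from h import *
s=pickle.load(open("side0.pkl","rb"))["img"]; w=pickle.load(open("w6.pkl","rb"))["img"];w3=pickle.load(open("w3.pkl","rb"))["img"]
a=cv2.resize(s[255:305,325:365,::-1],(320,400),interpolation=2);b=cv2.resize(w3[190:300,440:560,::-1],(436,400),interpolation=2)
cv2.imwrite("pics/urn.png",np.hstack([a,b]))
E
```

```text
(no output)
```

View pics/urn.png

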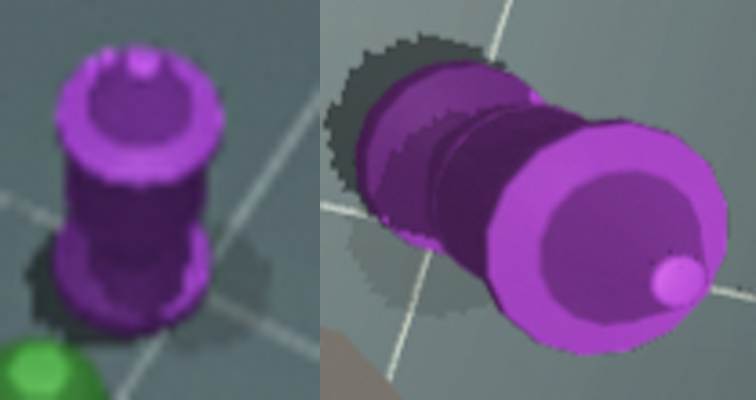

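The urn's stepped rim (40 mm) seems to be what the fingers touch, which would still be a hold on both sides above its centre of mass. I test it with a few mm of lift.

Call:
jog_arm(series=[{"x":0,"y":0,"z":-0.003,"rx":0,"ry":0,"rz":0},{"x":0,"y":0,"z":-0.003,"rx":0,"ry":0,"rz":0},{"x":0,"y":0,"z":0,"rx":0,"ry":0,"rz":0}])

```text
time: 14.55
tool_pos: [0.4766, 0.2335, 0.0912]
ee_rot: [-3.137, 0.001, -1.352]
wrist_force: [0.3, 0.5, -0.6]
width: 0.0381
```

```bash
python3 wr.py w8 t; python3 go.py 0.4765 0.2334 0.086 -1.352; python3 - <<'E'
from h import *
a=[cv2.resize(pickle.load(open(n+".pkl","rb"))["img"][190:400,230:400,::-1],None,fx=2.3,fy=2.3,interpolation=2) for n in("w7","w8")]
cv2.imwrite("pics/cmp.png",np.hstack(a))
E
```

```text
[0.54555787 0.24878274 0.26982098] [ 2.89222304e+00  1.58259823e-03 -1.35356229e+00]
t 14.6 pos [0.4764 0.2335 0.0909] rot [-3.137e+00  1.000e-03 -1.352e+00] w 0.0385 F [-0.8  0.3  0.1]
shift tool mm [ 0.1 -0.   4.9] after-turn mm [ 0.1 -0.   4.9] rotvec deg [-0.24  0.03 -0.02]
```

View pics/cmp.png

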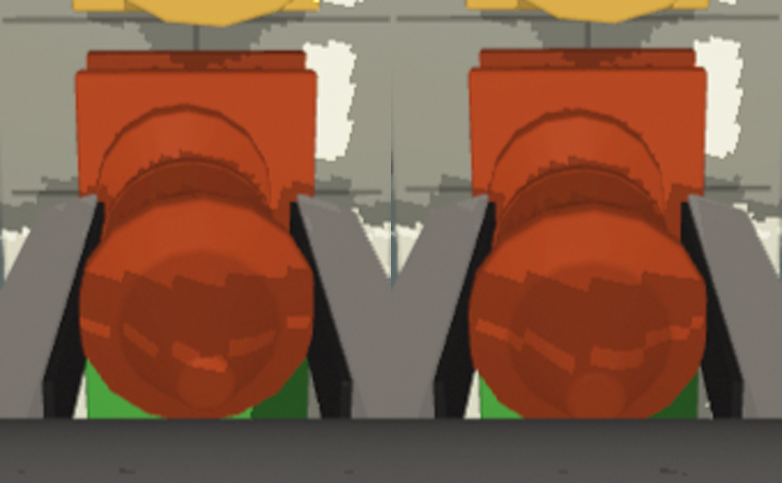

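The foot has risen relative to the pedestal and the urn is upright with the width steady, so the hold is good. I continue with the lift and then the traverse to compartment 2.

Call:
jog_arm(series=[{"x":0,"y":0,"z":-0.01,"rx":0,"ry":0,"rz":0},{"x":0,"y":0,"z":-0.02,"rx":0,"ry":0,"rz":0},{"x":0,"y":0,"z":-0.03,"rx":0,"ry":0,"rz":0},{"x":0,"y":0,"z":-0.03,"rx":0,"ry":0,"rz":0},{"x":0,"y":0,"z":-0.03,"rx":0,"ry":0,"rz":0},{"x":0,"y":0,"z":-0.02,"rx":0,"ry":0,"rz":0},{"x":0,"y":0,"z":0,"rx":0,"ry":0,"rz":0}])

```text
time: 15.18
tool_pos: [0.4738, 0.2323, 0.2375]
ee_rot: [3.14, -0.0, -1.353]
wrist_force: [1.4, -0.7, -0.3]
width: 0.038
```

```bash
python3 go.py 0.5706 -0.1983 0.2 -1.391
```

```text
t 15.18 pos [0.4738 0.2323 0.2375] rot [ 3.14  -0.    -1.353] w 0.038 F [ 1.4 -0.7 -0.3]
shift tool mm [441.4  -1.4  37.7] after-turn mm [441.  -18.2  37.5] rotvec deg [ 0.12 -0.03  2.2 ]
```

Call:
jog_arm(series=[{"x":0.018,"y":0,"z":0,"rx":0,"ry":0,"rz":2.2},{"x":0.028,"y":-0.002,"z":0,"rx":0,"ry":0,"rz":0},{"x":0.036,"y":-0.002,"z":0,"rx":0,"ry":0,"rz":0},{"x":0.038,"y":-0.002,"z":0,"rx":0,"ry":0,"rz":0},{"x":0.038,"y":-0.002,"z":0,"rx":0,"ry":0,"rz":0},{"x":0.038,"y":-0.002,"z":0,"rx":0,"ry":0,"rz":0},{"x":0.038,"y":-0.002,"z":0,"rx":0,"ry":0,"rz":0},{"x":0.038,"y":-0.002,"z":0,"rx":0,"ry":0,"rz":0},{"x":0.038,"y":-0.002,"z":0,"rx":0,"ry":0,"rz":0},{"x":0.038,"y":-0.002,"z":0,"rx":0,"ry":0,"rz":0},{"x":0.03,"y":-0.002,"z":0,"rx":0,"ry":0,"rz":0},{"x":0.025,"y":0,"z":0,"rx":0,"ry":0,"rz":0}])

```text
time: 16.18
tool_pos: [0.567, -0.1705, 0.2276]
ee_rot: [3.134, 0.008, -1.379]
wrist_force: [1.0, -0.2, -1.5]
width: 0.0382
```

```bash
python3 go.py 0.5706 -0.1983 0.14 -1.391
```

```text
t 16.18 pos [ 0.567  -0.1705  0.2276] rot [ 3.134  0.008 -1.379] w 0.0382 F [ 1.  -0.2 -1.5]
shift tool mm [28.6  1.1 87.4] after-turn mm [28.   1.4 87.6] rotvec deg [0.45 0.46 0.68]
```

Call:
jog_arm(series=[{"x":0.014,"y":0.001,"z":0.01,"rx":0.4,"ry":0.4,"rz":0.7},{"x":0.008,"y":0,"z":0.02,"rx":0,"ry":0,"rz":0},{"x":0.002,"y":0,"z":0.03,"rx":0,"ry":0,"rz":0},{"x":0,"y":0,"z":0.025,"rx":0,"ry":0,"rz":0},{"x":0,"y":0,"z":0,"rx":0,"ry":0,"rz":0},{"x":0,"y":0,"z":0,"rx":0,"ry":0,"rz":0}])

```text
time: 16.68
tool_pos: [0.5677, -0.2039, 0.1325]
ee_rot: [3.134, 0.003, -1.404]
wrist_force: [-0.8, 0.8, -0.8]
width: 0.038
```

```bash
python3 go.py 0.5706 -0.1983 0.031 -1.391
```

```text
t 16.68 pos [ 0.5677 -0.2039  0.1325] rot [ 3.134e+00  3.000e-03 -1.404e+00] w 0.038 F [-0.8  0.8 -0.8]
shift tool mm [ -4.8  -4.5 101.5] after-turn mm [ -5.   -3.8 101.5] rotvec deg [ 0.45  0.15 -0.73]
```

Call:
jog_arm(series=[{"x":-0.005,"y":-0.004,"z":0.015,"rx":0.4,"ry":0.1,"rz":-0.7},{"x":0,"y":0,"z":0.03,"rx":0,"ry":0,"rz":0},{"x":0,"y":0,"z":0.025,"rx":0,"ry":0,"rz":0},{"x":0,"y":0,"z":0.008,"rx":0,"ry":0,"rz":0},{"x":0,"y":0,"z":0,"rx":0,"ry":0,"rz":0},{"x":0,"y":0,"z":0,"rx":0,"ry":0,"rz":0}])

```text
time: 17.18
tool_pos: [0.5751, -0.1983, 0.0606]
ee_rot: [-3.133, -0.005, -1.389]
wrist_force: [-0.4, 0.1, -0.2]
width: 0.0378
```

```bash
python3 go.py 0.5706 -0.1983 0.031 -1.391; python3 wr.py w9 b
```

```text
t 17.18 pos [ 0.5751 -0.1983  0.0606] rot [-3.133 -0.005 -1.389] w 0.0378 F [-0.4  0.1 -0.2]
shift tool mm [-1.   4.7 29.6] after-turn mm [-0.9  4.4 29.6] rotvec deg [-0.51 -0.31  0.13]
[ 0.64366112 -0.18468757  0.2395622 ] [ 2.89655118 -0.00445663 -1.38995773]
```

View pics/w9_ov.png

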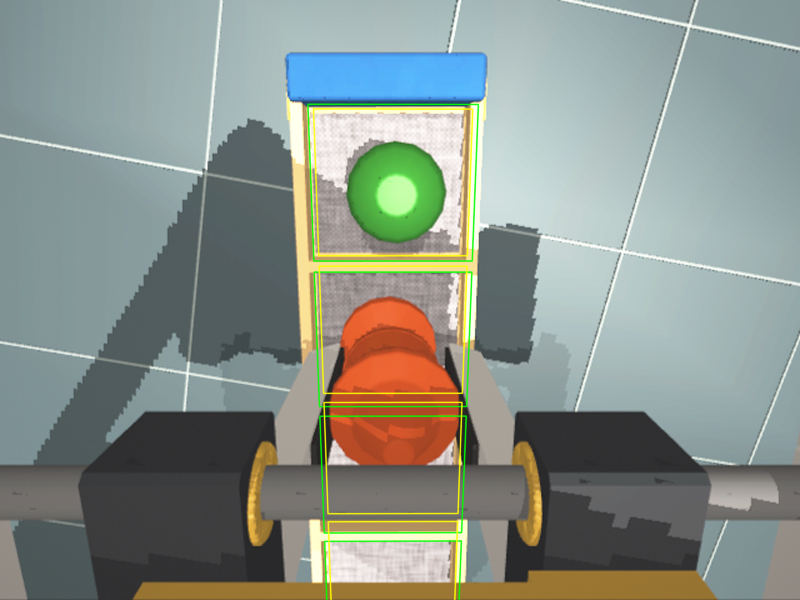

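Good alignment. I lower it slowly.

Call:
jog_arm(series=[{"x":-0.001,"y":0.005,"z":0.006,"rx":-0.5,"ry":-0.3,"rz":0.1},{"x":0,"y":0.001,"z":0.008,"rx":0,"ry":0,"rz":0},{"x":0,"y":0,"z":0.006,"rx":0,"ry":0,"rz":0},{"x":0,"y":0,"z":0.003,"rx":0,"ry":0,"rz":0},{"x":0,"y":0,"z":0,"rx":0,"ry":0,"rz":0}])

```text
time: 17.65
tool_pos: [0.5728, -0.2005, 0.0431]
ee_rot: [-3.132, -0.007, -1.391]
wrist_force: [-0.2, 0.9, -1.0]
width: 0.0382
```

```bash
python3 go.py 0.5706 -0.1983 0.031 -1.391
```

```text
t 17.65 pos [ 0.5728 -0.2005  0.0431] rot [-3.132 -0.007 -1.391] w 0.0382 F [-0.2  0.9 -1. ]
shift tool mm [-2.6  1.9 12. ] after-turn mm [-2.5  1.8 12.1] rotvec deg [-0.56 -0.4   0.02]
```

Call:
jog_arm(series=[{"x":-0.002,"y":0.002,"z":0.004,"rx":-0.5,"ry":-0.4,"rz":0},{"x":0,"y":0,"z":0.005,"rx":0,"ry":0,"rz":0},{"x":0,"y":0,"z":0.003,"rx":0,"ry":0,"rz":0}])

```text
time: 17.9
tool_pos: [0.5709, -0.1991, 0.0311]
ee_rot: [-3.14, -0.0, -1.391]
wrist_force: [-0.6, 0.7, -1.5]
width: 0.0382
```

Call:
jog_arm(series=[{"x":0,"y":0,"z":0.0015,"rx":0,"ry":0,"rz":0},{"x":0,"y":0,"z":0,"rx":0,"ry":0,"rz":0}])

```text
time: 18.07
tool_pos: [0.5717, -0.1989, 0.0304]
ee_rot: [-3.138, -0.0, -1.391]
wrist_force: [0.2, 0.8, -1.2]
width: 0.0383
```

Call:
jog_arm(series=[{"x":0,"y":0,"z":0.0015,"rx":0,"ry":0,"rz":0}])

```text
time: 18.15
tool_pos: [0.5725, -0.1989, 0.0301]
ee_rot: [-3.136, -0.001, -1.391]
wrist_force: [-0.9, 2.1, 7.9]
width: 0.0381
```

Contact as expected. I release and rise.

Call:
jog_arm(claw=0.7, series=[{"x":0,"y":0,"z":0,"rx":0,"ry":0,"rz":0},{"x":0,"y":0,"z":0,"rx":0,"ry":0,"rz":0},{"x":0,"y":0,"z":0,"rx":0,"ry":0,"rz":0},{"x":0,"y":0,"z":0,"rx":0,"ry":0,"rz":0},{"x":0,"y":0,"z":0,"rx":0,"ry":0,"rz":0},{"x":0,"y":0,"z":0,"rx":0,"ry":0,"rz":0}])

```text
time: 18.65
tool_pos: [0.5726, -0.1992, 0.0298]
ee_rot: [-3.136, -0.002, -1.391]
wrist_force: [-0.1, 0.3, -0.4]
width: 0.0654
```

Call:
jog_arm(series=[{"x":0,"y":0,"z":-0.015,"rx":0,"ry":0,"rz":0},{"x":0,"y":0,"z":-0.03,"rx":0,"ry":0,"rz":0},{"x":0,"y":0,"z":-0.04,"rx":0,"ry":0,"rz":0},{"x":0,"y":0,"z":-0.04,"rx":0,"ry":0,"rz":0},{"x":0,"y":0,"z":-0.04,"rx":0,"ry":0,"rz":0},{"x":0,"y":0,"z":-0.03,"rx":0,"ry":0,"rz":0}])

```text
time: 19.15
tool_pos: [0.5654, -0.1967, 0.2175]
ee_rot: [3.123, 0.015, -1.391]
wrist_force: [1.2, -0.4, 0.5]
width: 0.0658
```

```bash
python3 wr.py w10 b; python3 go.py 0.5449 0.2486 0.2 -1.352
```

```text
[ 0.63953569 -0.18584572  0.39436838] [ 2.86871025  0.01565102 -1.39237808]
t 19.2 pos [ 0.568  -0.1979  0.2247] rot [ 3.132  0.008 -1.391] w 0.0661 F [ 1.8 -0.6  3.5]
shift tool mm [-443.2  -57.4   27.7] after-turn mm [-440.8  -74.4   24.7] rotvec deg [ 0.52  0.46 -2.24]
```

View pics/w10.png

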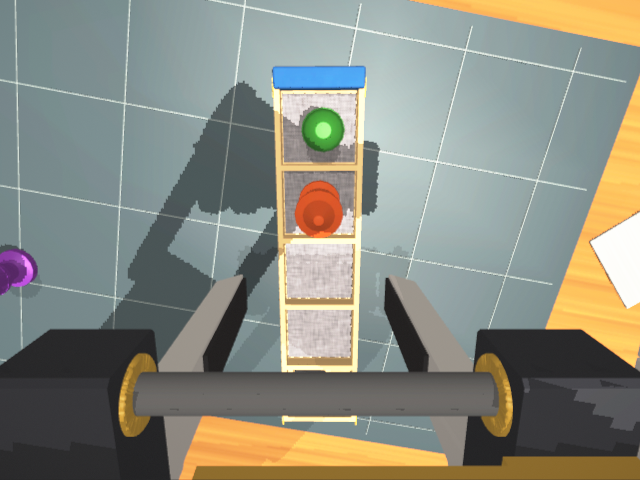

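Red stands in compartment 2. Next is the yellow column.

Call:
jog_arm(series=[{"x":-0.03,"y":-0.004,"z":0,"rx":0.5,"ry":0.4,"rz":-2.2},{"x":-0.039,"y":-0.006,"z":0,"rx":0,"ry":0,"rz":0},{"x":-0.039,"y":-0.007,"z":0,"rx":0,"ry":0,"rz":0},{"x":-0.039,"y":-0.007,"z":0,"rx":0,"ry":0,"rz":0},{"x":-0.039,"y":-0.007,"z":0,"rx":0,"ry":0,"rz":0},{"x":-0.039,"y":-0.007,"z":0,"rx":0,"ry":0,"rz":0},{"x":-0.039,"y":-0.007,"z":0,"rx":0,"ry":0,"rz":0},{"x":-0.039,"y":-0.007,"z":0,"rx":0,"ry":0,"rz":0},{"x":-0.039,"y":-0.007,"z":0,"rx":0,"ry":0,"rz":0},{"x":-0.039,"y":-0.007,"z":0,"rx":0,"ry":0,"rz":0},{"x":-0.03,"y":-0.006,"z":0,"rx":0,"ry":0,"rz":0},{"x":-0.015,"y":0,"z":0,"rx":0,"ry":0,"rz":0}])

```text
time: 20.2
tool_pos: [0.5504, 0.2456, 0.2247]
ee_rot: [-3.131, -0.008, -1.364]
wrist_force: [-0.8, -0.5, -0.0]
width: 0.0657
```

```bash
python3 go.py 0.5449 0.2486 0.18 -1.352
```

```text
t 20.2 pos [0.5504 0.2456 0.2247] rot [-3.131 -0.008 -1.364] w 0.0657 F [-0.8 -0.5 -0. ]
shift tool mm [-4.4  5.3 44.6] after-turn mm [-4.1  4.8 44.7] rotvec deg [-0.6  -0.46 -0.69]
```

Call:
jog_arm(series=[{"x":0,"y":0.003,"z":0.015,"rx":-0.6,"ry":-0.4,"rz":-0.3},{"x":0,"y":0,"z":0.025,"rx":0,"ry":0,"rz":0},{"x":0,"y":0,"z":0.008,"rx":0,"ry":0,"rz":0},{"x":0,"y":0,"z":0,"rx":0,"ry":0,"rz":0},{"x":0,"y":0,"z":0,"rx":0,"ry":0,"rz":0}])

```text
time: 20.62
tool_pos: [0.5458, 0.2516, 0.174]
ee_rot: [3.141, 0.001, -1.349]
wrist_force: [0.2, 0.7, -0.1]
width: 0.0658
```

```bash
python3 go.py 0.5449 0.2486 0.086 -1.352; python3 wr.py w11 t
```

```text
t 20.62 pos [0.5458 0.2516 0.174 ] rot [ 3.141e+00  1.000e-03 -1.349e+00] w 0.0658 F [ 0.2  0.7 -0.1]
shift tool mm [ 2.8  1.5 88. ] after-turn mm [ 2.7  1.6 88. ] rotvec deg [0.03 0.03 0.19]
[0.61564996 0.26737405 0.35221045] [ 2.88720356e+00  1.49886839e-03 -1.34984732e+00]
```

View pics/w11_ov.png

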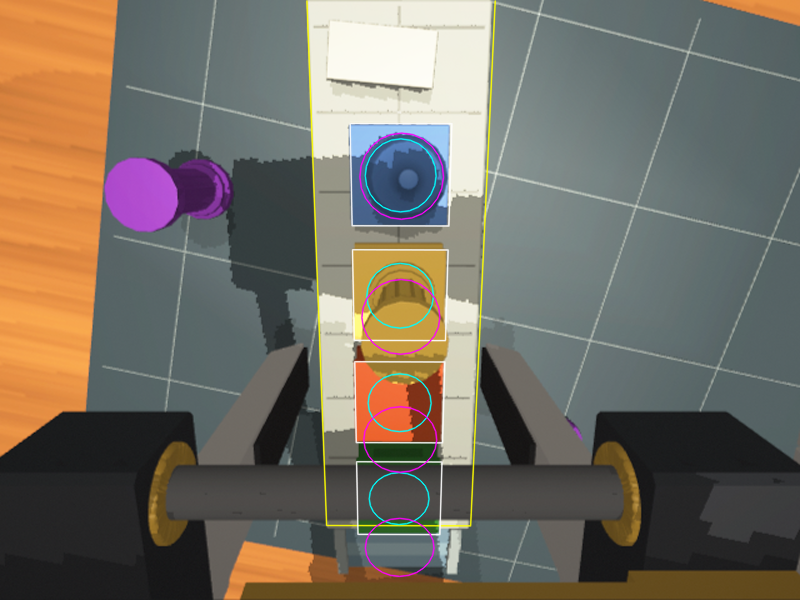

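Call:
jog_arm(series=[{"x":0.003,"y":0.002,"z":0.008,"rx":0,"ry":0,"rz":0},{"x":0,"y":0,"z":0.02,"rx":0,"ry":0,"rz":0},{"x":0,"y":0,"z":0.025,"rx":0,"ry":0,"rz":0},{"x":0,"y":0,"z":0.01,"rx":0,"ry":0,"rz":0},{"x":0,"y":0,"z":0,"rx":0,"ry":0,"rz":0}])

```text
time: 21.08
tool_pos: [0.5494, 0.2463, 0.1156]
ee_rot: [-3.128, 0.001, -1.353]
wrist_force: [-0.7, 0.5, -0.4]
width: 0.066
```

```bash
python3 go.py 0.5449 0.2486 0.086 -1.352
```

```text
t 21.08 pos [0.5494 0.2463 0.1156] rot [-3.128e+00  1.000e-03 -1.353e+00] w 0.066 F [-0.7  0.5 -0.4]
shift tool mm [-3.2  4.3 29.6] after-turn mm [-3.2  3.9 29.6] rotvec deg [-0.77  0.07 -0.05]
```

Call:
jog_arm(series=[{"x":-0.003,"y":0.004,"z":0.006,"rx":-0.8,"ry":0,"rz":0},{"x":0,"y":0.002,"z":0.01,"rx":0,"ry":0,"rz":0},{"x":0,"y":0,"z":0.008,"rx":0,"ry":0,"rz":0},{"x":0,"y":0,"z":0.002,"rx":0,"ry":0,"rz":0},{"x":0,"y":0,"z":0,"rx":0,"ry":0,"rz":0}])

```text
time: 21.5
tool_pos: [0.5444, 0.2479, 0.0911]
ee_rot: [-3.138, 0.002, -1.354]
wrist_force: [-0.2, -0.4, -0.6]
width: 0.0659
```

```bash
python3 go.py 0.5449 0.2486 0.086 -1.352; python3 wr.py w12 t
```

```text
t 21.5 pos [0.5444 0.2479 0.0911] rot [-3.138e+00  2.000e-03 -1.354e+00] w 0.0659 F [-0.2 -0.4 -0.6]
shift tool mm [-0.5 -0.6  5.1] after-turn mm [-0.5 -0.6  5.1] rotvec deg [-0.22  0.1  -0.12]
[0.61360155 0.26294864 0.26973015] [ 2.89150024e+00  2.69904202e-03 -1.35521721e+00]
```

View pics/w12_ov.png

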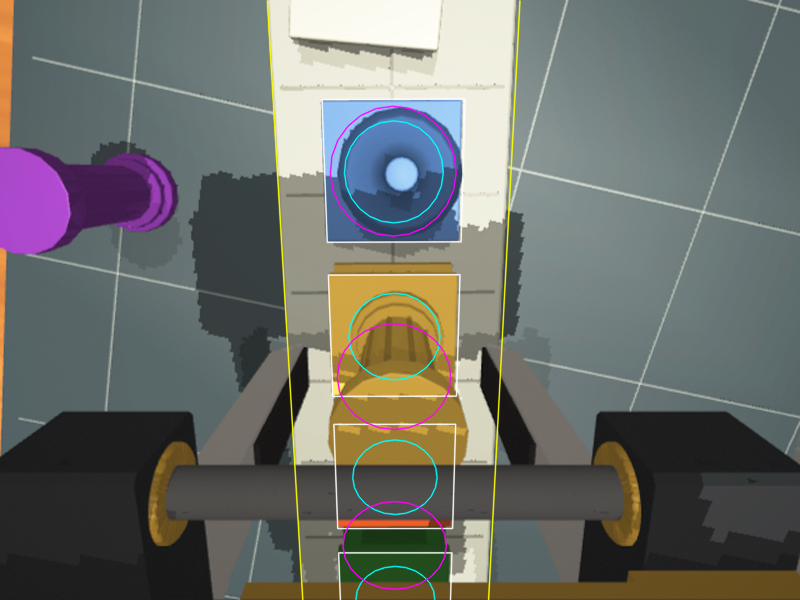

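Call:
jog_arm(claw=0, series=[{"x":0,"y":0,"z":0.006,"rx":0,"ry":0,"rz":0},{"x":0,"y":0,"z":0,"rx":0,"ry":0,"rz":0},{"x":0,"y":0,"z":0,"rx":0,"ry":0,"rz":0},{"x":0,"y":0,"z":0,"rx":0,"ry":0,"rz":0},{"x":0,"y":0,"z":0,"rx":0,"ry":0,"rz":0},{"x":0,"y":0,"z":0,"rx":0,"ry":0,"rz":0},{"x":0,"y":0,"z":0,"rx":0,"ry":0,"rz":0},{"x":0,"y":0,"z":0,"rx":0,"ry":0,"rz":0}])

```text
time: 22.22
tool_pos: [0.5455, 0.2484, 0.0864]
ee_rot: [-3.135, 0.002, -1.354]
wrist_force: [-1.3, 0.6, -1.2]
width: 0.0367
```

Call:
jog_arm(series=[{"x":0,"y":0,"z":0,"rx":0,"ry":0,"rz":0}])

```text
time: 22.3
tool_pos: [0.5455, 0.2484, 0.0864]
ee_rot: [-3.135, 0.002, -1.354]
wrist_force: [0.8, -0.3, -0.7]
width: 0.0367
```

36.7 mm means the fingers hold the capital (38 mm), as with the urn's rim. Small test lift.

Call:
jog_arm(series=[{"x":0,"y":0,"z":-0.003,"rx":0,"ry":0,"rz":0},{"x":0,"y":0,"z":-0.003,"rx":0,"ry":0,"rz":0},{"x":0,"y":0,"z":0,"rx":0,"ry":0,"rz":0}])

```text
time: 22.55
tool_pos: [0.5452, 0.2483, 0.0925]
ee_rot: [-3.136, 0.002, -1.354]
wrist_force: [0.0, 0.5, -1.2]
width: 0.0369
```

```bash
python3 wr.py w13 t; python3 go.py 0.5449 0.2486 0.086 -1.352
```

```text
[0.61398612 0.26323003 0.27125349] [ 2.89368727e+00  2.88557859e-03 -1.35495548e+00]
t 22.6 pos [0.5451 0.2483 0.0923] rot [-3.136e+00  2.000e-03 -1.354e+00] w 0.0368 F [ 0.3 -0.2 -1.2]
shift tool mm [-0.3  0.2  6.3] after-turn mm [-0.3  0.2  6.3] rotvec deg [-0.34  0.11 -0.1 ]
```

View pics/w13_ov.png

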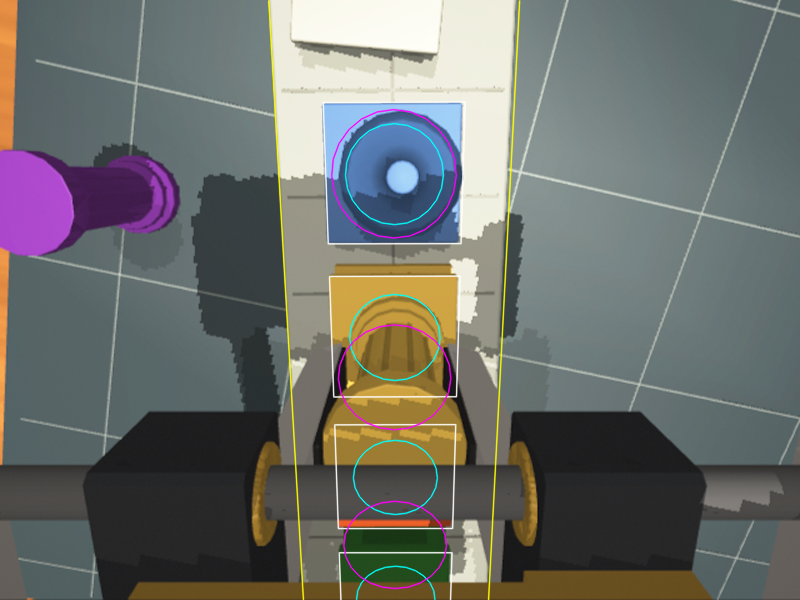

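Call:
jog_arm(series=[{"x":0,"y":0,"z":-0.01,"rx":0,"ry":0,"rz":0},{"x":0,"y":0,"z":-0.02,"rx":0,"ry":0,"rz":0},{"x":0,"y":0,"z":-0.03,"rx":0,"ry":0,"rz":0},{"x":0,"y":0,"z":-0.03,"rx":0,"ry":0,"rz":0},{"x":0,"y":0,"z":-0.03,"rx":0,"ry":0,"rz":0},{"x":0,"y":0,"z":-0.02,"rx":0,"ry":0,"rz":0},{"x":0,"y":0,"z":0,"rx":0,"ry":0,"rz":0}])

```text
time: 23.18
tool_pos: [0.5424, 0.2472, 0.2388]
ee_rot: [3.141, 0.001, -1.354]
wrist_force: [-0.5, -0.7, -0.6]
width: 0.0369
```

```bash
python3 go.py 0.5018 -0.2108 0.2 -1.391
```

```text
t 23.18 pos [0.5424 0.2472 0.2388] rot [ 3.141e+00  1.000e-03 -1.354e+00] w 0.0369 F [-0.5 -0.7 -0.6]
shift tool mm [438.6 138.2  38.3] after-turn mm [443.4 121.8  38.8] rotvec deg [0.01 0.07 2.13]
```

Call:
jog_arm(series=[{"x":0.018,"y":0.005,"z":0,"rx":0,"ry":0,"rz":2.1},{"x":0.028,"y":0.008,"z":0,"rx":0,"ry":0,"rz":0},{"x":0.037,"y":0.01,"z":0,"rx":0,"ry":0,"rz":0},{"x":0.039,"y":0.0105,"z":0,"rx":0,"ry":0,"rz":0},{"x":0.039,"y":0.0105,"z":0,"rx":0,"ry":0,"rz":0},{"x":0.039,"y":0.0105,"z":0,"rx":0,"ry":0,"rz":0},{"x":0.039,"y":0.0105,"z":0,"rx":0,"ry":0,"rz":0},{"x":0.039,"y":0.0105,"z":0,"rx":0,"ry":0,"rz":0},{"x":0.039,"y":0.0105,"z":0,"rx":0,"ry":0,"rz":0},{"x":0.037,"y":0.0105,"z":0,"rx":0,"ry":0,"rz":0},{"x":0.03,"y":0.009,"z":0,"rx":0,"ry":0,"rz":0},{"x":0.022,"y":0.006,"z":0,"rx":0,"ry":0,"rz":0}])

```text
time: 24.18
tool_pos: [0.5026, -0.1819, 0.2283]
ee_rot: [3.137, 0.008, -1.378]
wrist_force: [-0.1, 0.6, -1.0]
width: 0.037
```

```bash
python3 go.py 0.5018 -0.2108 0.14 -1.391
```

```text
t 24.18 pos [ 0.5026 -0.1819  0.2283] rot [ 3.137  0.008 -1.378] w 0.037 F [-0.1  0.6 -1. ]
shift tool mm [28.9  5.9 88.1] after-turn mm [28.3  6.  88.3] rotvec deg [0.27 0.46 0.73]
```

Call:
jog_arm(series=[{"x":0.013,"y":0.004,"z":0.01,"rx":0.3,"ry":0.4,"rz":0.4},{"x":0.007,"y":0,"z":0.02,"rx":0,"ry":0,"rz":0},{"x":0,"y":0,"z":0.03,"rx":0,"ry":0,"rz":0},{"x":0,"y":0,"z":0.025,"rx":0,"ry":0,"rz":0},{"x":0,"y":0,"z":0,"rx":0,"ry":0,"rz":0},{"x":0,"y":0,"z":0,"rx":0,"ry":0,"rz":0}])

```text
time: 24.68
tool_pos: [0.4982, -0.2107, 0.1357]
ee_rot: [3.138, 0.001, -1.398]
wrist_force: [-0.1, -0.7, -0.3]
width: 0.0372
```

```bash
python3 go.py 0.5018 -0.2108 0.031 -1.391
```

```text
t 24.68 pos [ 0.4982 -0.2107  0.1357] rot [ 3.138e+00  1.000e-03 -1.398e+00] w 0.0372 F [-0.1 -0.7 -0.3]
shift tool mm [  0.8  -3.9 104.7] after-turn mm [  0.7  -3.5 104.7] rotvec deg [ 0.21  0.07 -0.42]
```

Call:
jog_arm(series=[{"x":0,"y":-0.002,"z":0.015,"rx":0.2,"ry":0.1,"rz":-0.4},{"x":0,"y":0,"z":0.03,"rx":0,"ry":0,"rz":0},{"x":0,"y":0,"z":0.025,"rx":0,"ry":0,"rz":0},{"x":0,"y":0,"z":0.01,"rx":0,"ry":0,"rz":0},{"x":0,"y":0,"z":0,"rx":0,"ry":0,"rz":0},{"x":0,"y":0,"z":0,"rx":0,"ry":0,"rz":0}])

```text
time: 25.18
tool_pos: [0.5049, -0.2113, 0.0618]
ee_rot: [-3.132, -0.008, -1.389]
wrist_force: [0.0, -0.3, -0.8]
width: 0.0367
```

```bash
python3 go.py 0.5018 -0.2108 0.031 -1.391; python3 wr.py w14 b
```

```text
t 25.18 pos [ 0.5049 -0.2113  0.0618] rot [-3.132 -0.008 -1.389] w 0.0367 F [ 0.  -0.3 -0.8]
shift tool mm [-1.3  3.2 30.8] after-turn mm [-1.   2.9 30.8] rotvec deg [-0.55 -0.45  0.14]
[ 0.57321031 -0.19722696  0.24078553] [ 2.89725088 -0.00704837 -1.38982591]
```

View pics/w14_ov.png

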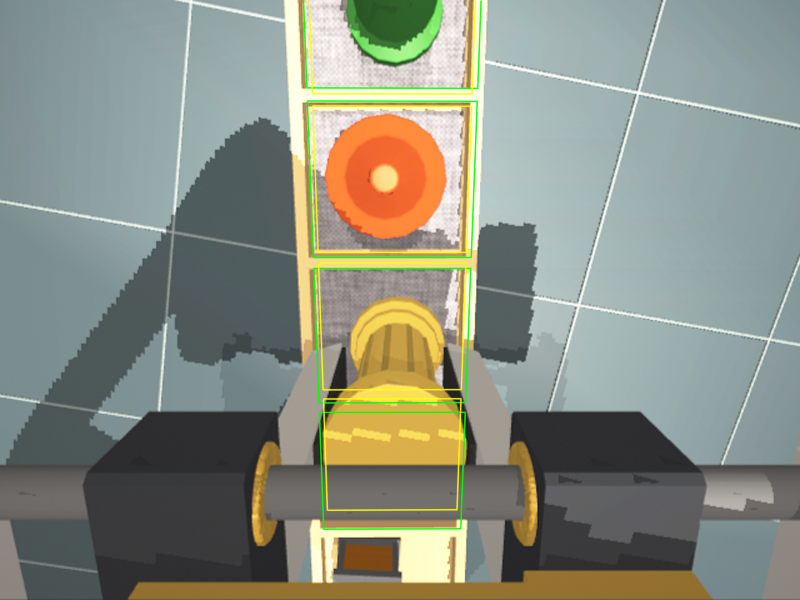

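Call:
jog_arm(series=[{"x":-0.001,"y":0.003,"z":0.006,"rx":-0.5,"ry":-0.4,"rz":0.1},{"x":0,"y":0.001,"z":0.008,"rx":0,"ry":0,"rz":0},{"x":0,"y":0,"z":0.006,"rx":0,"ry":0,"rz":0},{"x":0,"y":0,"z":0.003,"rx":0,"ry":0,"rz":0},{"x":0,"y":0,"z":0,"rx":0,"ry":0,"rz":0}])

```text
time: 25.65
tool_pos: [0.5047, -0.2132, 0.0436]
ee_rot: [-3.132, -0.008, -1.39]
wrist_force: [0.0, -0.2, -1.3]
width: 0.0367
```

```bash
python3 go.py 0.5018 -0.2108 0.031 -1.391
```

```text
t 25.65 pos [ 0.5047 -0.2132  0.0436] rot [-3.132 -0.008 -1.39 ] w 0.0367 F [ 0.  -0.2 -1.3]
shift tool mm [-3.   2.5 12.5] after-turn mm [-2.9  2.4 12.6] rotvec deg [-0.54 -0.46  0.04]
```

Call:
jog_arm(series=[{"x":-0.002,"y":0.002,"z":0.004,"rx":-0.5,"ry":-0.45,"rz":0},{"x":0,"y":0,"z":0.005,"rx":0,"ry":0,"rz":0},{"x":0,"y":0,"z":0.002,"rx":0,"ry":0,"rz":0}])

```text
time: 25.9
tool_pos: [0.5026, -0.2118, 0.0323]
ee_rot: [-3.141, -0.0, -1.39]
wrist_force: [0.2, -0.1, -0.7]
width: 0.0367
```

Call:
jog_arm(series=[{"x":0,"y":0,"z":0.001,"rx":0,"ry":0,"rz":0},{"x":0,"y":0,"z":0,"rx":0,"ry":0,"rz":0}])

```text
time: 26.07
tool_pos: [0.5028, -0.2118, 0.0314]
ee_rot: [-3.141, -0.0, -1.39]
wrist_force: [-0.3, -0.9, 0.6]
width: 0.0366
```

Call:
jog_arm(series=[{"x":0,"y":0,"z":0.0015,"rx":0,"ry":0,"rz":0}])

```text
time: 26.15
tool_pos: [0.5034, -0.212, 0.0313]
ee_rot: [-3.139, -0.001, -1.39]
wrist_force: [-2.2, 2.6, 10.5]
width: 0.0367
```

Call:
jog_arm(claw=0.7, series=[{"x":0,"y":0,"z":0,"rx":0,"ry":0,"rz":0},{"x":0,"y":0,"z":0,"rx":0,"ry":0,"rz":0},{"x":0,"y":0,"z":0,"rx":0,"ry":0,"rz":0},{"x":0,"y":0,"z":0,"rx":0,"ry":0,"rz":0},{"x":0,"y":0,"z":0,"rx":0,"ry":0,"rz":0},{"x":0,"y":0,"z":0,"rx":0,"ry":0,"rz":0}])

```text
time: 26.65
tool_pos: [0.5042, -0.2125, 0.0321]
ee_rot: [-3.137, -0.003, -1.39]
wrist_force: [-0.4, 0.4, -0.1]
width: 0.0655
```

Call:
jog_arm(series=[{"x":0,"y":0,"z":-0.015,"rx":0,"ry":0,"rz":0},{"x":0,"y":0,"z":-0.03,"rx":0,"ry":0,"rz":0},{"x":0,"y":0,"z":-0.04,"rx":0,"ry":0,"rz":0},{"x":0,"y":0,"z":-0.04,"rx":0,"ry":0,"rz":0},{"x":0,"y":0,"z":-0.04,"rx":0,"ry":0,"rz":0},{"x":0,"y":0,"z":-0.03,"rx":0,"ry":0,"rz":0}])

```text
time: 27.15
tool_pos: [0.4973, -0.209, 0.221]
ee_rot: [3.124, 0.015, -1.391]
wrist_force: [0.5, -0.3, -0.4]
width: 0.0656
```

```bash
python3 wr.py w15 b; python3 go.py 0.6132 0.2638 0.2 -1.352
```

```text
[ 0.57122574 -0.19824884  0.3979975 ] [ 2.86992719  0.01603824 -1.39178353]
t 27.2 pos [ 0.4998 -0.2104  0.2279] rot [ 3.133  0.008 -1.391] w 0.0656 F [ 0.5 -0.6  3.4]
shift tool mm [-446.  -196.8   29.7] after-turn mm [-438.3 -213.6   27.9] rotvec deg [ 0.48  0.45 -2.21]
```

View pics/w15.png

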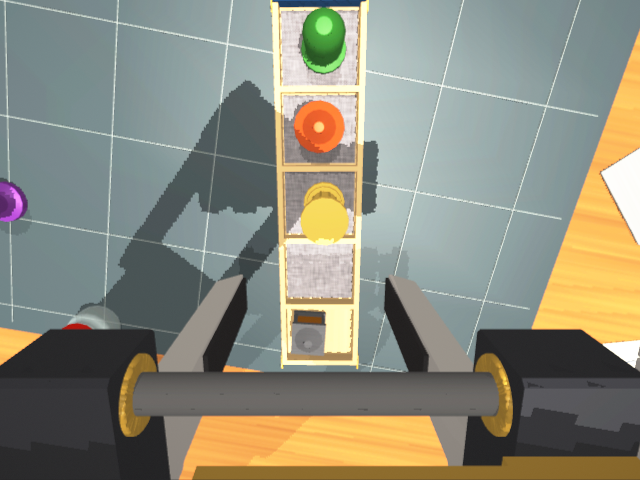

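Yellow stands in compartment 3. Now the blue finial.

Call:
jog_arm(series=[{"x":-0.03,"y":-0.014,"z":0,"rx":0.5,"ry":0.4,"rz":-2.2},{"x":-0.037,"y":-0.018,"z":0,"rx":0,"ry":0,"rz":0},{"x":-0.037,"y":-0.018,"z":0,"rx":0,"ry":0,"rz":0},{"x":-0.037,"y":-0.018,"z":0,"rx":0,"ry":0,"rz":0},{"x":-0.037,"y":-0.018,"z":0,"rx":0,"ry":0,"rz":0},{"x":-0.037,"y":-0.018,"z":0,"rx":0,"ry":0,"rz":0},{"x":-0.037,"y":-0.018,"z":0,"rx":0,"ry":0,"rz":0},{"x":-0.037,"y":-0.018,"z":0,"rx":0,"ry":0,"rz":0},{"x":-0.037,"y":-0.018,"z":0,"rx":0,"ry":0,"rz":0},{"x":-0.037,"y":-0.018,"z":0,"rx":0,"ry":0,"rz":0},{"x":-0.032,"y":-0.016,"z":0,"rx":0,"ry":0,"rz":0},{"x":-0.022,"y":-0.01,"z":0,"rx":0,"ry":0,"rz":0}])

```text
time: 28.2
tool_pos: [0.6144, 0.2446, 0.2285]
ee_rot: [-3.132, -0.01, -1.365]
wrist_force: [-0.1, -0.4, -0.2]
width: 0.0659
```

```bash
python3 go.py 0.6132 0.2638 0.18 -1.352
```

```text
t 28.2 pos [0.6144 0.2446 0.2285] rot [-3.132 -0.01  -1.365] w 0.0659 F [-0.1 -0.4 -0.2]
shift tool mm [-19.6  -2.3  48.3] after-turn mm [-19.   -3.   48.5] rotvec deg [-0.56 -0.6  -0.75]
```

Call:
jog_arm(series=[{"x":-0.012,"y":-0.001,"z":0.008,"rx":-0.5,"ry":-0.5,"rz":-0.6},{"x":-0.001,"y":0,"z":0.02,"rx":0,"ry":0,"rz":0},{"x":0,"y":0,"z":0.02,"rx":0,"ry":0,"rz":0},{"x":0,"y":0,"z":0,"rx":0,"ry":0,"rz":0},{"x":0,"y":0,"z":0,"rx":0,"ry":0,"rz":0}])

```text
time: 28.62
tool_pos: [0.6112, 0.2641, 0.1737]
ee_rot: [3.137, 0.0, -1.344]
wrist_force: [-0.3, 0.4, 1.1]
width: 0.0659
```

```bash
python3 go.py 0.6132 0.2638 0.086 -1.352; python3 wr.py w16 t
```

```text
t 28.62 pos [0.6112 0.2641 0.1737] rot [ 3.137  0.    -1.344] w 0.0659 F [-0.3  0.4  1.1]
shift tool mm [ 0.8 -2.3 87.7] after-turn mm [ 0.7 -1.9 87.7] rotvec deg [0.28 0.02 0.48]
[0.68166363 0.2804227  0.351608  ] [ 2.88280008e+00  1.34055714e-03 -1.34480194e+00]
```

View pics/w16_ov.png

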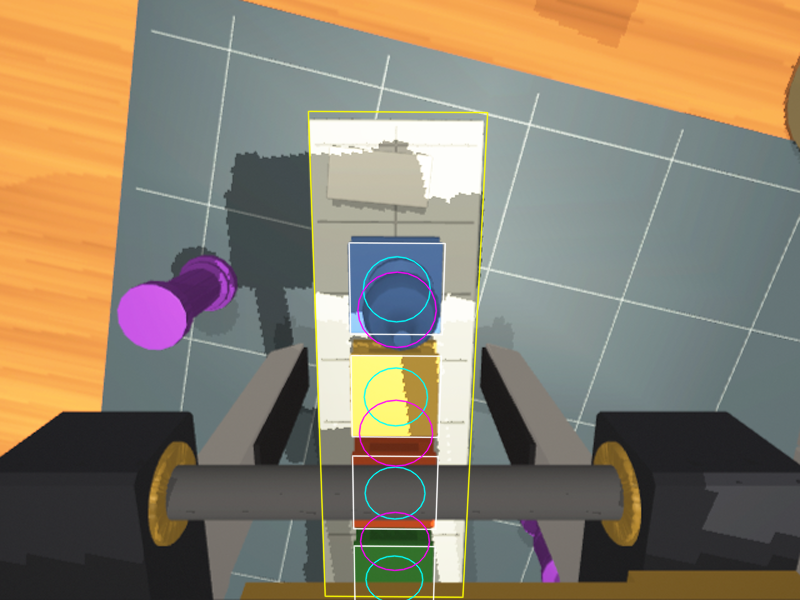

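Call:
jog_arm(series=[{"x":0.001,"y":-0.001,"z":0.008,"rx":0.3,"ry":0,"rz":0.5},{"x":0,"y":0,"z":0.02,"rx":0,"ry":0,"rz":0},{"x":0,"y":0,"z":0.025,"rx":0,"ry":0,"rz":0},{"x":0,"y":0,"z":0.01,"rx":0,"ry":0,"rz":0},{"x":0,"y":0,"z":0,"rx":0,"ry":0,"rz":0}])

```text
time: 29.08
tool_pos: [0.6163, 0.26, 0.1146]
ee_rot: [-3.129, 0.001, -1.359]
wrist_force: [0.1, 0.5, -0.5]
width: 0.0657
```

```bash
python3 go.py 0.6132 0.2638 0.086 -1.352
```

```text
t 29.08 pos [0.6163 0.26   0.1146] rot [-3.129e+00  1.000e-03 -1.359e+00] w 0.0657 F [ 0.1  0.5 -0.5]
shift tool mm [-4.3  2.6 28.6] after-turn mm [-4.3  2.2 28.6] rotvec deg [-0.7   0.05 -0.43]
```

Call:
jog_arm(series=[{"x":-0.004,"y":0.003,"z":0.006,"rx":-0.7,"ry":0,"rz":-0.4},{"x":0,"y":0.001,"z":0.01,"rx":0,"ry":0,"rz":0},{"x":0,"y":0,"z":0.008,"rx":0,"ry":0,"rz":0},{"x":0,"y":0,"z":0.003,"rx":0,"ry":0,"rz":0},{"x":0,"y":0,"z":0,"rx":0,"ry":0,"rz":0}])

```text
time: 29.5
tool_pos: [0.6135, 0.2632, 0.0898]
ee_rot: [-3.136, 0.001, -1.353]
wrist_force: [0.6, 0.0, 0.2]
width: 0.0659
```

```bash
python3 go.py 0.6132 0.2638 0.086 -1.352
```

```text
t 29.5 pos [0.6135 0.2632 0.0898] rot [-3.136e+00  1.000e-03 -1.353e+00] w 0.0659 F [0.6 0.  0.2]
shift tool mm [-0.7  0.2  3.8] after-turn mm [-0.7  0.1  3.8] rotvec deg [-0.32  0.08 -0.07]
```

Call:
jog_arm(claw=0, series=[{"x":0,"y":0,"z":0.005,"rx":0,"ry":0,"rz":0},{"x":0,"y":0,"z":0,"rx":0,"ry":0,"rz":0},{"x":0,"y":0,"z":0,"rx":0,"ry":0,"rz":0},{"x":0,"y":0,"z":0,"rx":0,"ry":0,"rz":0},{"x":0,"y":0,"z":0,"rx":0,"ry":0,"rz":0},{"x":0,"y":0,"z":0,"rx":0,"ry":0,"rz":0},{"x":0,"y":0,"z":0,"rx":0,"ry":0,"rz":0},{"x":0,"y":0,"z":0,"rx":0,"ry":0,"rz":0}])

```text
time: 30.17
tool_pos: [0.6144, 0.2634, 0.0856]
ee_rot: [-3.133, 0.001, -1.353]
wrist_force: [-1.2, -1.2, -0.6]
width: 0.0383
```

Call:
jog_arm(series=[{"x":0,"y":0,"z":-0.003,"rx":0,"ry":0,"rz":0},{"x":0,"y":0,"z":-0.003,"rx":0,"ry":0,"rz":0},{"x":0,"y":0,"z":0,"rx":0,"ry":0,"rz":0}])

```text
time: 30.42
tool_pos: [0.6139, 0.2635, 0.0915]
ee_rot: [-3.135, 0.002, -1.353]
wrist_force: [-0.6, -0.6, -1.4]
width: 0.0386
```

```bash
python3 wr.py w17 t; python3 go.py 0.6132 0.2638 0.086 -1.352
```

```text
[0.68253285 0.27843583 0.27028208] [ 2.89442673e+00  2.42027245e-03 -1.35426176e+00]
t 30.47 pos [0.6138 0.2634 0.0912] rot [-3.135e+00  1.000e-03 -1.353e+00] w 0.0381 F [ 0.5  0.4 -1.1]
shift tool mm [-0.5  0.5  5.2] after-turn mm [-0.5  0.5  5.2] rotvec deg [-0.37  0.08 -0.06]
```

View pics/w17_ov.png

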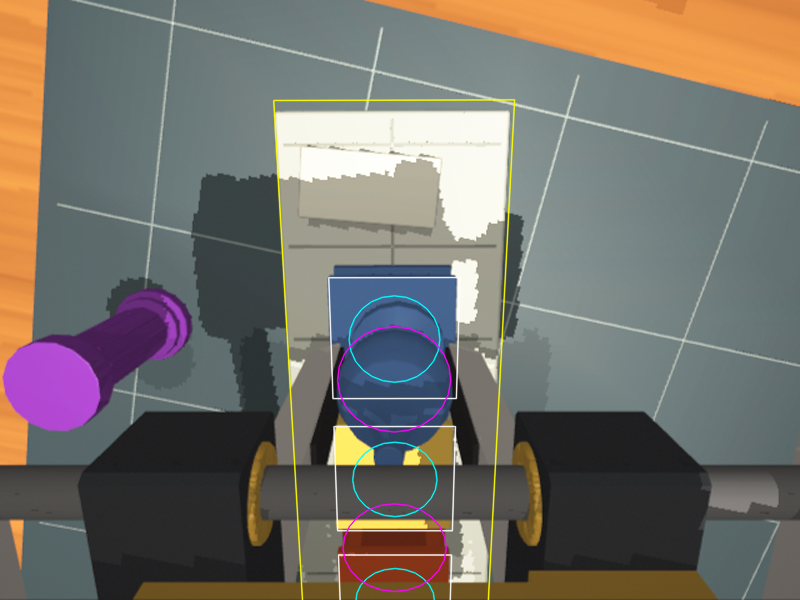

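Held by the ball, with the foot lifting. I continue.

Call:
jog_arm(series=[{"x":0,"y":0,"z":-0.01,"rx":0,"ry":0,"rz":0},{"x":0,"y":0,"z":-0.02,"rx":0,"ry":0,"rz":0},{"x":0,"y":0,"z":-0.03,"rx":0,"ry":0,"rz":0},{"x":0,"y":0,"z":-0.03,"rx":0,"ry":0,"rz":0},{"x":0,"y":0,"z":-0.03,"rx":0,"ry":0,"rz":0},{"x":0,"y":0,"z":-0.02,"rx":0,"ry":0,"rz":0},{"x":0,"y":0,"z":0,"rx":0,"ry":0,"rz":0}])

```text
time: 31.05
tool_pos: [0.6108, 0.2625, 0.2369]
ee_rot: [3.141, 0.001, -1.353]
wrist_force: [1.2, -0.8, 0.3]
width: 0.0381
```

```bash
python3 go.py 0.4329 -0.2233 0.2 -1.391
```

```text
t 31.05 pos [0.6108 0.2625 0.2369] rot [ 3.141e+00  1.000e-03 -1.353e+00] w 0.0381 F [ 1.2 -0.8  0.3]
shift tool mm [435.9 278.7  36.6] after-turn mm [446.2 262.   36.9] rotvec deg [0.04 0.05 2.18]
```

Call:
jog_arm(series=[{"x":0.016,"y":0.009,"z":0,"rx":0,"ry":0,"rz":2.2},{"x":0.026,"y":0.015,"z":0,"rx":0,"ry":0,"rz":0},{"x":0.033,"y":0.019,"z":0,"rx":0,"ry":0,"rz":0},{"x":0.034,"y":0.02,"z":0,"rx":0,"ry":0,"rz":0},{"x":0.034,"y":0.02,"z":0,"rx":0,"ry":0,"rz":0},{"x":0.034,"y":0.02,"z":0,"rx":0,"ry":0,"rz":0},{"x":0.034,"y":0.02,"z":0,"rx":0,"ry":0,"rz":0},{"x":0.034,"y":0.02,"z":0,"rx":0,"ry":0,"rz":0},{"x":0.034,"y":0.02,"z":0,"rx":0,"ry":0,"rz":0},{"x":0.034,"y":0.02,"z":0,"rx":0,"ry":0,"rz":0},{"x":0.034,"y":0.02,"z":0,"rx":0,"ry":0,"rz":0},{"x":0.034,"y":0.02,"z":0,"rx":0,"ry":0,"rz":0}])

```text
time: 32.05
tool_pos: [0.4526, -0.16, 0.2255]
ee_rot: [3.137, 0.007, -1.376]
wrist_force: [1.0, 0.1, -2.6]
width: 0.0376
```

```bash
python3 go.py 0.4329 -0.2233 0.2 -1.391
```

```text
t 32.05 pos [ 0.4526 -0.16    0.2255] rot [ 3.137  0.007 -1.376] w 0.0376 F [ 1.   0.1 -2.6]
shift tool mm [58.5 31.5 25.2] after-turn mm [58.8 30.7 25.5] rotvec deg [0.26 0.4  0.87]
```

Call:
jog_arm(series=[{"x":0.026,"y":0.014,"z":0,"rx":0.2,"ry":0.4,"rz":0.8},{"x":0.018,"y":0.009,"z":0.005,"rx":0,"ry":0,"rz":0},{"x":0.008,"y":0.004,"z":0.015,"rx":0,"ry":0,"rz":0},{"x":0,"y":0,"z":0.025,"rx":0,"ry":0,"rz":0},{"x":0,"y":0,"z":0.02,"rx":0,"ry":0,"rz":0},{"x":0,"y":0,"z":0,"rx":0,"ry":0,"rz":0},{"x":0,"y":0,"z":0,"rx":0,"ry":0,"rz":0}])

```text
time: 32.63
tool_pos: [0.427, -0.2268, 0.1536]
ee_rot: [3.135, -0.001, -1.407]
wrist_force: [0.8, -0.1, -0.0]
width: 0.0379
```

```bash
python3 go.py 0.4329 -0.2233 0.031 -1.391
```

```text
t 32.63 pos [ 0.427  -0.2268  0.1536] rot [ 3.135e+00 -1.000e-03 -1.407e+00] w 0.0379 F [ 0.8 -0.1 -0. ]
shift tool mm [ -2.6  -7.2 122.5] after-turn mm [ -2.4  -6.5 122.6] rotvec deg [ 0.35 -0.05 -0.9 ]
```

Call:
jog_arm(series=[{"x":-0.002,"y":-0.005,"z":0.015,"rx":0.3,"ry":0,"rz":-0.9},{"x":0,"y":0,"z":0.03,"rx":0,"ry":0,"rz":0},{"x":0,"y":0,"z":0.035,"rx":0,"ry":0,"rz":0},{"x":0,"y":0,"z":0.015,"rx":0,"ry":0,"rz":0},{"x":0,"y":0,"z":0,"rx":0,"ry":0,"rz":0},{"x":0,"y":0,"z":0,"rx":0,"ry":0,"rz":0}])

```text
time: 33.13
tool_pos: [0.4362, -0.2248, 0.0628]
ee_rot: [-3.133, -0.009, -1.387]
wrist_force: [0.3, 0.0, -1.5]
width: 0.0383
```

```bash
python3 go.py 0.4329 -0.2233 0.031 -1.391; python3 wr.py w18 b
```

```text
t 33.13 pos [ 0.4362 -0.2248  0.0628] rot [-3.133 -0.009 -1.387] w 0.0383 F [ 0.3  0.  -1.5]
shift tool mm [-2.3  3.2 31.7] after-turn mm [-2.   3.  31.8] rotvec deg [-0.48 -0.51  0.24]
[ 0.50469741 -0.21034235  0.24168385] [ 2.89606127 -0.00803165 -1.38798044]
```

View pics/w18_ov.png

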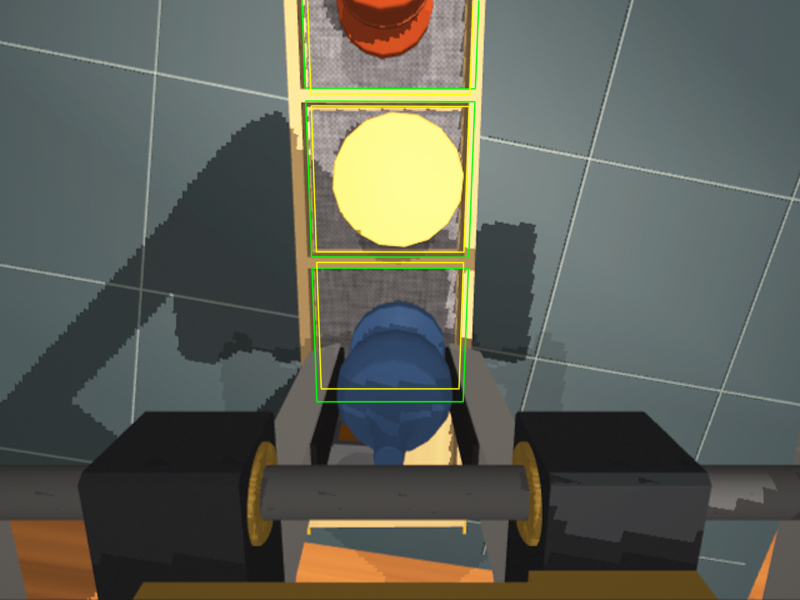

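Call:
jog_arm(series=[{"x":-0.001,"y":0.003,"z":0.006,"rx":-0.5,"ry":-0.5,"rz":0.2},{"x":0,"y":0.001,"z":0.008,"rx":0,"ry":0,"rz":0},{"x":0,"y":0,"z":0.007,"rx":0,"ry":0,"rz":0},{"x":0,"y":0,"z":0.003,"rx":0,"ry":0,"rz":0},{"x":0,"y":0,"z":0,"rx":0,"ry":0,"rz":0}])

```text
time: 33.6
tool_pos: [0.4363, -0.2272, 0.0438]
ee_rot: [-3.133, -0.009, -1.39]
wrist_force: [-0.3, 0.1, -1.7]
width: 0.0382
```

```bash
python3 go.py 0.4329 -0.2233 0.031 -1.391
```

```text
t 33.6 pos [ 0.4363 -0.2272  0.0438] rot [-3.133 -0.009 -1.39 ] w 0.0382 F [-0.3  0.1 -1.7]
shift tool mm [-4.6  2.7 12.8] after-turn mm [-4.4  2.6 12.8] rotvec deg [-0.47 -0.49  0.06]
```

Call:
jog_arm(series=[{"x":-0.004,"y":0.002,"z":0.004,"rx":-0.5,"ry":-0.5,"rz":0},{"x":0,"y":0,"z":0.005,"rx":0,"ry":0,"rz":0},{"x":0,"y":0,"z":0.002,"rx":0,"ry":0,"rz":0}])

```text
time: 33.85
tool_pos: [0.4339, -0.2238, 0.0328]
ee_rot: [-3.142, -0.0, -1.39]
wrist_force: [-0.4, -0.2, -1.3]
width: 0.0382
```

Call:
jog_arm(series=[{"x":0,"y":0,"z":0.001,"rx":0,"ry":0,"rz":0},{"x":0,"y":0,"z":0,"rx":0,"ry":0,"rz":0}])

```text
time: 34.02
tool_pos: [0.4335, -0.2234, 0.0308]
ee_rot: [3.14, 0.001, -1.39]
wrist_force: [-0.2, 0.3, -1.9]
width: 0.0384
```

Call:
jog_arm(series=[{"x":0,"y":0,"z":0.001,"rx":0,"ry":0,"rz":0}])

```text
time: 34.1
tool_pos: [0.4337, -0.2236, 0.0304]
ee_rot: [3.141, 0.001, -1.39]
wrist_force: [-2.3, 1.4, 7.4]
width: 0.0379
```

Call:
jog_arm(claw=0.7, series=[{"x":0,"y":0,"z":0,"rx":0,"ry":0,"rz":0},{"x":0,"y":0,"z":0,"rx":0,"ry":0,"rz":0},{"x":0,"y":0,"z":0,"rx":0,"ry":0,"rz":0},{"x":0,"y":0,"z":0,"rx":0,"ry":0,"rz":0},{"x":0,"y":0,"z":0,"rx":0,"ry":0,"rz":0},{"x":0,"y":0,"z":0,"rx":0,"ry":0,"rz":0}])

```text
time: 34.6
tool_pos: [0.4353, -0.2247, 0.0323]
ee_rot: [-3.139, -0.003, -1.39]
wrist_force: [0.1, 0.6, 0.1]
width: 0.0656
```

Call:
jog_arm(series=[{"x":0,"y":0,"z":-0.015,"rx":0,"ry":0,"rz":0},{"x":0,"y":0,"z":-0.03,"rx":0,"ry":0,"rz":0},{"x":0,"y":0,"z":-0.04,"rx":0,"ry":0,"rz":0},{"x":0,"y":0,"z":-0.04,"rx":0,"ry":0,"rz":0},{"x":0,"y":0,"z":-0.04,"rx":0,"ry":0,"rz":0},{"x":0,"y":0,"z":-0.03,"rx":0,"ry":0,"rz":0},{"x":0,"y":0,"z":-0.01,"rx":0,"ry":0,"rz":0},{"x":0.03,"y":0.0,"z":0,"rx":0,"ry":0,"rz":0},{"x":0.035,"y":0,"z":0,"rx":0,"ry":0,"rz":0},{"x":0.035,"y":0,"z":0,"rx":0,"ry":0,"rz":0},{"x":0.03,"y":0,"z":0,"rx":0,"ry":0,"rz":0},{"x":0.01,"y":0,"z":0,"rx":0,"ry":0,"rz":0}])

```text
time: 35.6
tool_pos: [0.4593, -0.3624, 0.2414]
ee_rot: [3.14, 0.003, -1.383]
wrist_force: [-0.3, -0.4, -0.5]
width: 0.0658
```

Call:
jog_arm(series=[{"x":0,"y":0,"z":0,"rx":0,"ry":0,"rz":0},{"x":0,"y":0,"z":0,"rx":0,"ry":0,"rz":0}])

```text
time: 35.77
tool_pos: [0.4585, -0.3636, 0.2375]
ee_rot: [3.137, 0.008, -1.386]
wrist_force: [0.2, 0.2, 0.1]
width: 0.0655
```

```bash
python3 - <<'E'
from h import *
from bench import cams,robot
for n in("side","top"):
    s=cams.snapshot(n); cv2.imwrite(f"pics/f_{n}.png",s["img"][:,:,::-1]); pickle.dump(s,open(f"f_{n}.pkl","wb"))
s=pickle.load(open("f_side.pkl","rb"))["img"][100:240,290:490,::-1]
cv2.imwrite("pics/f_sc.png",cv2.resize(s,None,fx=4,fy=4,interpolation=2))
print(robot.get_obs()["tool_pos"])
E
```

```text
[ 0.4585582  -0.36270359  0.23794197]
```

View pics/f_top.png

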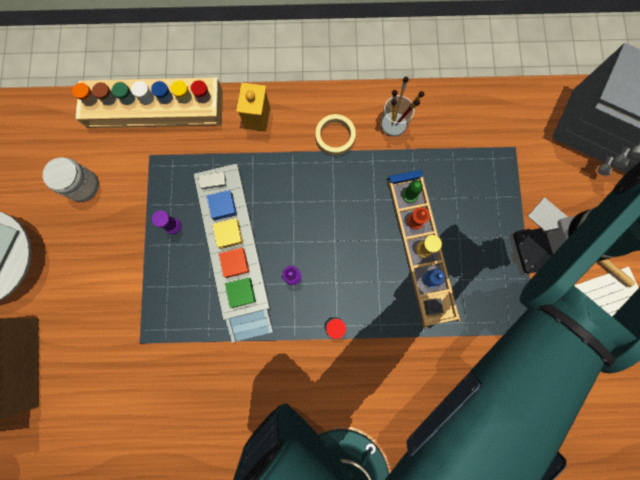

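View pics/f_side.png

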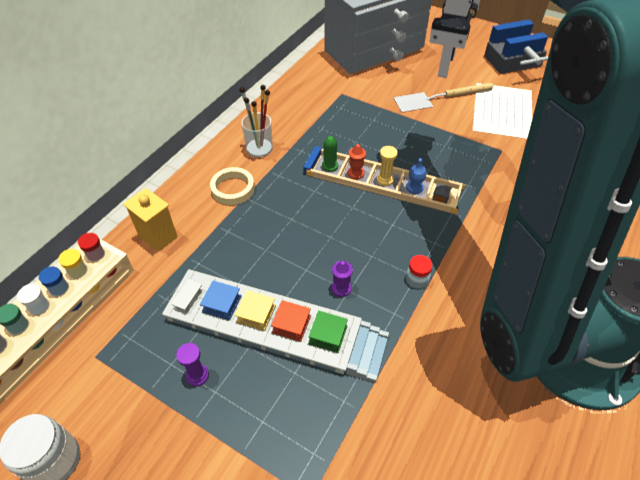

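View pics/f_sc.png

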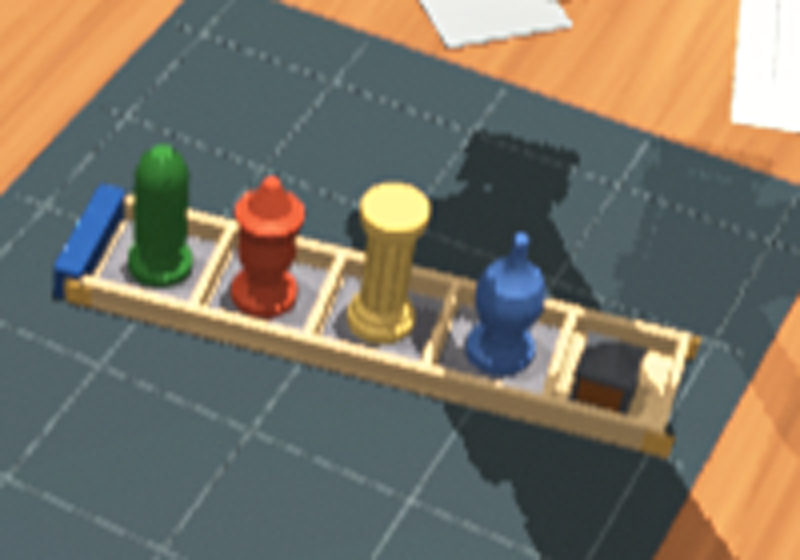

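All four stand upright in the right order: from the blue end green, red, yellow, blue. The look-alikes, the seat and the lantern have not moved, and the arm is clear. I hand the job in.

```bash
python3 - <<'E'
from bench import ticket
print(ticket.close_job())
E
```

```text
the job is handed in; nothing more can be done
None
```

All four ornaments are packed in the tray in the order they stood on the terrace, and the job is handed in. From the tray's blue end they are the green topiary (which was next to the steps), red urn, yellow column and blue finial. I handed in at about 36 s of the 120 s allowed.

- **Final check:** the last top and side pictures show each ornament upright in its own compartment. The purple look-alikes, seat and lantern look unmoved, and the arm is clear with the gripper open. The close-job call gave no verdict.
- **Setting down:** I lowered each one until it just touched the floor, with at most about 10 N at the wrist, and then released it.
- **One disagreement:** two grips closed wider than the body you listed. The urn stopped at 38 mm instead of 34, and the column at 37 mm instead of 26. The fingers seem to have held the urn by its rim and the column by its capital. I test-lifted both a few mm before carrying them, and they stayed firm and upright.

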